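Put the square glue bottle back on show, changing grip on the sloping rest

ROBOT

A 6-joint arm with a two-finger parallel gripper is mounted at the origin on the work surface. World frame = base frame: x ahead of the robot, y to its left, z up, the work surface at z = 0. Lengths are in m, angles in rad, forces in N, time in s.
With the tool pointing down it reaches from about 0.35 to 0.8 m from the base axis. Payload 7.3 kg.
Tool frame: the origin (TCP) lies on the mounting face of the last link; the fingertips stand 173 mm ahead of it and the grasp point (between the pads) lies 155 mm ahead of it; y points along the fingers, z is the direction in which the jaws open and shut, and the axes are right-handed (so a half turn about y gives the same grasp; the last joint's range is limited). The gripper opens to 85 mm and grips with 20 to 120 N. Pads are 22 mm wide; open, the fingers measure 114 mm over their backs; the gripper's body (76 mm by 85 mm) begins 54 mm behind the grasp point. The pads swing forward as they close: fully open they stand 13 mm farther back than shut.
Start: joints at [-0.146, 0.342, 1.524, -0, 1.275, -0.146], TCP at [0.525, 0, 0.405] pointing down, gripper open.
Joint ranges: [-2.53, 2.53], [-0.77, 2.02], [0.04, 2.7], [-1, 4.14], [0.28, 2.66], [-3.11, 3.11]. Speed limits (rad/s): [2.57, 2.57, 3.14, 3.14, 3.14, 3.14].

INTERFACE

Orientations are given as a unit quaternion [w, x, y, z].
In Python, from workcell import * gives the robot as it stands.
- The arm moves only by the tool carry_out, never from a script. Its argument "motion" is a list of rows, each a list of 2 entries, a list of its own where there are three numbers: the shift along the tool's x, y, z in units of 30 mm (1.0 is 30 mm), then the turn, a rotation vector about the tool's x, y, z in units of 5 degrees (1.0 is 5 degrees). A call has exactly 8 rows; each row is the pose to reach, as a shift and turn from the pose commanded when the call began, along the tool's axes at that moment; what a row does not reach only later rows make up. A row lasts 1/8 s, in which the tool goes at most 62.5 mm and 10.7 degrees, less where a joint would pass 70% of its speed; a pose out of reach is approached as far as the arm can. A call with a gripper value outside its range is refused whole. "grip" is the finger opening in mm, from 0 to 85.4, set as the call begins (left out, the last holds). The fingers move at their own pace and stop on an object; "squeeze" is the grip in N (left out, the last holds). Time passes only in rows, so rows that repeat a pose let the fingers close, or fill a call up. It gives the time, the measured TCP pose, the force and the opening at its end, in the units of the state.
- get_obs(): the state, without advancing time (a new reading comes with each control period).
- camera(name): name is "scene" or "side" or "wrist"; returns the picture (480x640x3 uint8, blue, green, red); there is no depth.
- camera_params(name): a dict with "intrinsics" (3x3 intrinsics, pixels), "rvec" (rotation vector, rad) and "tvec" (3), from world to camera coordinates, as OpenCV has them. Camera axes: x right, y down, z forward; pixel columns grow to the right and rows downward; lengths in m; the calibration is good to about 2 mm. A picture is of the moment at which its call begins: read the wrist's pose just before it. camera_params takes no time and is no camera call; for the wrist camera it gives the pose at the moment of the call.
- finish_job(): hands the job in, once; it reports no verdict.
Trained networks look in the newest picture that a camera, given by its name, has taken for a name from the list of things; names that differ only in an ending like _2 or _b are one class to them, and where a whole thing is asked for, a point or a joint stands for the part that bears it (a point fixed in the world has none). Each returns a list of dicts, best first, with "score" (0 to 1); they miss things now and then, are a little off and sometimes report something else, mostly with a low value. They report only what shows in the picture. A call takes as long as a camera call. They do not tell look-alikes from the thing itself.
- outline_of(thing, camera): "pixels" (480x640 bool, what is visible of it) and "extent" ([left, top, right, bottom] in pixels, round what is visible of it).
The state is a dict: "clock": time; "joint_positions": joint angles; "joint_vel": joint speeds; "effort": joint torques, N m; "tool_pos": TCP position; "tool_rot": TCP orientation; "wrist_force": force on the tool from outside, world axes, zero at the start; "wrist_torque": the same for the moment, N m; "width": finger opening in m.
Only numpy, scipy, OpenCV 4.12 (cv2) and the standard library are available. Lean on these libraries where they do the work, as an engineer would, in place of code of your own. Each camera call takes 0.05 s, during which the arm holds its last target.

TASK

The tall square glue bottle is lying on the counter. Change your grip on it at the sloping rest: lean it there on its base end, nozzle up, and let go of it; then take it again, stand it upright on the floor of the display holder's bay, let go, and swing the holder's lever fully shut across its front. Do not drop or topple the bottle, and leave the other goods where they are.

Things in the scene. Friction and masses are not known exactly. Their poses are not given: they have to be found in the camera images.
- bottle: White square glue bottle, 150 long, 0.13-0.25 kg: body 36 x 36 over the first 105 from its flat base, then shoulder, 23 dia blue collar and pointed nozzle. Lies on the counter, axis 18 high. Origin: on the long axis, mid-length (75 from the base). x axis: along the bottle to the nozzle tip (x up = upright). Centre of mass about 18 nearer the base than the origin.
- bottle_base (a point): Centre of the bottle's flat base, 75 behind the bottle origin; same axes as the bottle.
- rest: Sloping rest: aluminium on a dark steel foot 150 x 84, about 100 tall, fixed. Origin on the counter; z up, x level. A rail 26 wide, 105 long climbs at 45 degrees towards +x (roughly away from the robot); a foot plate 46 deep stands square to it at its lower end. A bottle lying on the rail, base on the foot plate, leans with its nozzle towards +x and up at 45 degrees.
- rest_seat (a point): Where the centre of the bottle's base lies when it leans on the rest: on the foot plate, 18 off the rail, 37.7 above the counter; axes of the rest. Two cheeks 44 apart inside (4 spare each side of the bottle) stand beside the lowest 34 of the rail, rising 28 off it; higher up the bottle's sides are free, and the rail is narrower than the bottle, so fingers may straddle both.
- holder: Display holder, grey metal, foot 95 x 115 x 12 tall, fixed. Origin under the bay's centre, on the counter; z up, -x is the open front (roughly to the robot), +y left as the robot sees it. Its bay has side cheeks with inner faces at y = +-23, 35 tall above the floor, and a back plate 30 wide, face at x = +23, 85 tall. A steel lever swings across the front.
- bay_floor (a point): Centre of the bay's floor, 12 above the counter; axes of the holder. The bottle's base centre belongs here, bottle upright, its sides square to the bay, with about 5 spare all round.
- lever (a joint): Angle of the holder's retaining lever: 0 = fully shut (a stop; lever along the holder's +y, across the bay's front), growing as it swings out towards -x; outer stop at 1.8. Starts at 1.2 to 1.7 and stays where it is left; about 0.5 N at the knob moves it (0.06 N m of friction).
- lever_hinge (a point): On the lever's upright hinge axis: 28 in front (-x) and 42 to the right (-y) of the bay centre, 35 above the counter. Axes turn with the lever: z up, y along the lever to its knob. The bar is 8 thick, 33 to 45 above the counter; shut, its inner face is 24 in front of the bay centre.
- lever_knob (a point): Top centre of the lever's black upright knob, 118 from the hinge axis, 79 above the counter; axes of the lever. The knob is round, 16 dia, and stands from 33 to 79 above the counter, so it can be pinched from above.
- ink: Bystander, leave alone: squat ink jar with a blue cap, 44 dia x 75 tall (mm). Origin centre of its underside.
- round_glue: Bystander, leave alone: round white glue bottle, 38 dia x 125 tall, not the square one (mm). Origin centre of its underside.
- tape: Bystander, leave alone: clear tape roll lying flat, 96 outside dia x 24 tall (mm). Origin centre of its underside.
- staples: Bystander, leave alone: cardboard staple box 75 x 50 x 35 (mm). Origin centre of its underside.
- stapler: Bystander, leave alone: black stapler, 135 x 36 x 48 tall (mm). Origin centre of its underside.
- notepads: Bystander, leave alone: stack of white notepads 105 x 148 x 28 (mm). Origin centre of its underside.
- duster: Bystander, leave alone: wooden block 110 x 50 x 40 (mm). Origin centre of its underside.
There are look-alikes about, which are no part of the job. Leave any red look-alike of the holder alone. Leave any pink look-alike of the bottle alone.

How it is judged:
On the way, in this order (a step that is already met when the one before it is completed fails the run):
1. the bottle leans on the sloping rest, base on the foot plate, nozzle up, let go and still (angle between bottle's own x axis and vertical between 0.63 and 0.95 rad and distance between bottle_base and rest_seat below 0.012 m and contact force between the fingers and bottle below 0.1 N and linear speed of bottle below 0.02 m/s), for 0.2 s.
2. the bottle stands upright on the bay's floor, let go and still, the lever not yet shut (angle between bottle's own x axis and vertical below 0.1 rad and horizontal distance between bottle_base and bay_floor below 0.01 m and z of bottle_base in the frame of bay_floor between -0.005 and 0.005 m and contact force between the fingers and bottle below 0.1 N and linear speed of bottle below 0.02 m/s and value of joint lever above 0.3 rad), for 0.2 s.
At the end, for the whole second after the job is handed in: The bottle stands upright (within 0.1 rad), nozzle up, base within 5 mm of the bay's floor height and within 10 mm of the bay's centre, released and still (under 20 mm/s), and the lever is shut to under 0.08 rad (angle between bottle's own x axis and vertical below 0.1 rad and horizontal distance between bottle_base and bay_floor below 0.01 m and z of bottle_base in the frame of bay_floor between -0.005 and 0.005 m and contact force between the fingers and bottle below 0.1 N and linear speed of bottle below 0.02 m/s and value of joint lever below 0.08 rad); the robot touches nothing.
It fails at once if the bottle falls: moves faster than 0.5 m/s while not held (a drop of more than about 13 mm, or toppling) (linear speed of bottle above 0.5 m/s and contact force between the fingers and bottle below 0.1 N).
It fails at once if one of the other goods is shifted by more than 25 mm (distance of any of ink, round_glue, tape, staples, stapler, notepads, duster from where it was at the start of the episode above 0.025 m).
It also fails if it takes over 66 s, if anything falls off the work surface, if the arm or the gripper's body presses on something with over 40 N, if the wrist force passes 120 N, or if a joint passes its speed limit or range.

## Working session

There is one attempt and no reset: what is moved stays moved. The work goes in short steps, Python scripts to look and compute and a tool call to move; the robot and the scene stay as the last step left them, time stands still between calls to the robot, and variables do not carry over. Pictures are saved under pics/ and viewed, and the job is handed in when it is done.

Besides the shell and the picture viewer there is one more tool, called after "Emit:" by a JSON object that holds its "name" and its "arguments". carry_out: Moves the arm, as the interface text tells. Its arguments: {"type":"object","properties":{"motion":{"type":"array","items":{"type":"array"}},"grip":{"type":"number"},"squeeze":{"type":"number"}},"required":["motion"]}

```bash
ls; mkdir -p pics
python3 - <<'E'
from workcell import *
import cv2,numpy as np
o=get_obs();print(o)
for n in("scene","side","wrist"):
    cv2.imwrite(f"pics/{n}0.png",camera(n)); p=camera_params(n); print(n,p)
E
```

```text
pics
{'clock': 0.0, 'joint_positions': array([-1.46009038e-01,  3.42746967e-01,  1.52503627e+00,  1.21114119e-05,
        1.27535282e+00, -1.45987433e-01]), 'joint_vel': array([-0.00181753,  0.00012928, -0.00044127,  0.00132697, -0.00081685,
        0.00123092]), 'effort': array([ 5.72253757e-04, -4.33677435e+01, -2.46005630e+01, -7.37992127e-05,
        7.83137977e-03, -1.18290802e-05]), 'tool_pos': array([5.24869921e-01, 3.82833458e-05, 4.04006433e-01]), 'tool_rot': array([ 0.49967124, -0.50031589,  0.50044646, -0.49956581]), 'wrist_force': array([ 0.24135529, -0.29865464, -0.12352816]), 'wrist_torque': array([0.01742427, 0.01697651, 0.01024527]), 'width': 0.08520499033921523}
scene {'intrinsics': array([[476.70731383,   0.        , 313.89922124],
       [  0.        , 476.70731383, 241.42655053],
       [  0.        ,   0.        ,   1.        ]]), 'rvec': array([ 2.1633739 ,  0.56933696, -0.25980398]), 'tvec': array([-0.49754599, -0.13594032,  1.56315346])}
side {'intrinsics': array([[615.20632728,   0.        , 315.70061726],
       [  0.        , 615.20632728, 247.3035088 ],
       [  0.        ,   0.        ,   1.        ]]), 'rvec': array([ 2.17496402, -0.81244731,  0.33679298]), 'tvec': array([-0.45260186,  0.30218824,  1.30563715])}
wrist {'intrinsics': array([[388.52556988,   0.        , 315.81247931],
       [  0.        , 388.52556988, 232.10211987],
       [  0.        ,   0.        ,   1.        ]]), 'rvec': array([-2.84952682e+00, -7.46574084e-04,  1.58858623e-03]), 'tvec': array([-0.52416064, -0.03814497,  0.37899417])}
```

View pics/scene0.png

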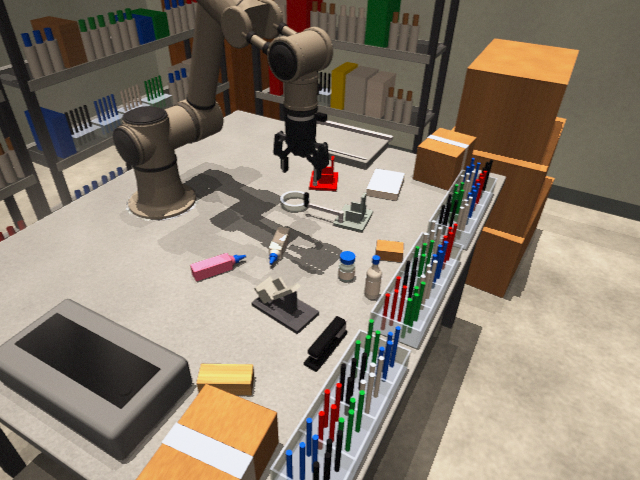

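View pics/side0.png

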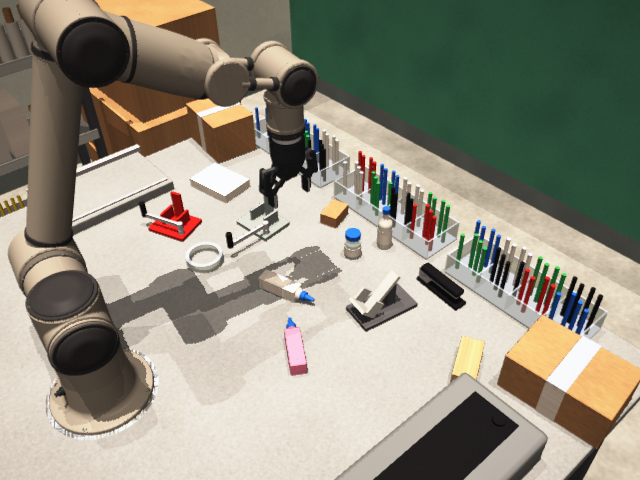

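View pics/wrist0.png

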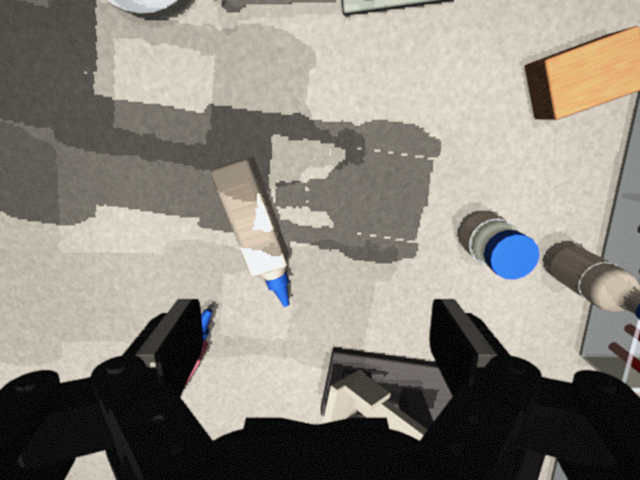

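```bash
cat > h.py <<'E'
import numpy as np,cv2
from scipy.spatial.transform import Rotation as Rn
def Rq(q): return Rn.from_quat([q[1],q[2],q[3],q[0]])
def proj(P,p):
    return cv2.projectPoints(np.asarray(P,float).reshape(-1,1,3),np.array(p["rvec"]),np.array(p["tvec"]),np.array(p["intrinsics"]),None)[0].reshape(-1,2)
def ray(uv,p):
    R=cv2.Rodrigues(np.array(p["rvec"]))[0];t=np.array(p["tvec"]);K=np.array(p["intrinsics"])
    c=-R.T@t; d=R.T@np.linalg.inv(K)@np.array([uv[0],uv[1],1.]);return c,d
def at_z(uv,p,z):
    c,d=ray(uv,p);return c+d*(z-c[2])/d[2]
def tri(obs):  # list of (uv,p)
    A=np.zeros((3,3));b=np.zeros(3)
    for uv,p in obs:
        c,d=ray(uv,p);d=d/np.linalg.norm(d);M=np.eye(3)-np.outer(d,d);A+=M;b+=M@c
    return np.linalg.solve(A,b)
E
python3 - <<'E'
from workcell import *
from h import *
import json
for n in("scene","side","wrist"):
    im=camera(n)
    for t in ("bottle","rest","holder","lever_knob","ink","round_glue"):
        for r in outline_of(t,n):
            m=r["pixels"]; ys,xs=np.nonzero(m)
            if r["score"]>.2: print(n,t,round(r["score"],2),[int(v) for v in r["extent"]],int(m.sum()), xs.mean().round(1) if len(xs) else '',ys.mean().round(1) if len(xs) else '')
o=get_obs();print(o["clock"]);print(Rq(o["tool_rot"]).as_matrix().round(3))
s=cv2.imread("pics/scene0.png");
cv2.imwrite("pics/s_h.png",cv2.resize(s[165:245,265:395],None,fx=6,fy=6,interpolation=cv2.INTER_CUBIC))
cv2.imwrite("pics/s_r.png",cv2.resize(s[225:335,225:345],None,fx=5,fy=5,interpolation=cv2.INTER_CUBIC))
s=cv2.imread("pics/side0.png");
cv2.imwrite("pics/d_h.png",cv2.resize(s[180:260,210:310],None,fx=6,fy=6,interpolation=cv2.INTER_CUBIC))
cv2.imwrite("pics/d_r.png",cv2.resize(s[255:335,250:430],None,fx=4,fy=4,interpolation=cv2.INTER_CUBIC))
E
```

```text
scene bottle 0.93 [270, 226, 286, 263] 446 277.9 243.1
scene bottle 0.78 [189, 257, 241, 278] 777 213.3 265.8
scene rest 0.65 [250, 275, 315, 332] 2083 282.5 304.2
scene holder 0.62 [301, 192, 370, 230] 1081 345.6 213.5
scene lever_knob 0.6 [303, 196, 341, 219] 224 318.3 206.2
scene lever_knob 0.22 [338, 252, 357, 286] 493 346.3 266.7
scene round_glue 0.59 [365, 255, 379, 296] 503 372.5 279.4
scene round_glue 0.25 [302, 193, 371, 234] 1127 346.4 213.9
side bottle 0.96 [286, 319, 303, 376] 812 294.4 349.4
side bottle 0.78 [258, 270, 314, 300] 952 282.2 286.4
side rest 0.61 [227, 224, 269, 248] 291 243.9 234.7
side rest 0.57 [345, 270, 416, 335] 2262 380.1 303.0
side rest 0.34 [183, 241, 220, 273] 745 203.3 257.7
side holder 0.89 [227, 198, 288, 248] 1457 258.2 224.1
side holder 0.88 [139, 194, 199, 239] 1548 171.7 219.7
side holder 0.34 [346, 273, 415, 331] 2217 380.2 303.0
side lever_knob 0.88 [226, 223, 269, 246] 336 244.8 234.7
side lever_knob 0.5 [135, 201, 183, 232] 366 158.7 217.1
side ink 0.68 [343, 227, 358, 259] 488 352.2 243.4
side round_glue 0.95 [375, 206, 395, 253] 512 384.2 229.1
side round_glue 0.33 [347, 273, 414, 330] 2186 380.4 303.3
wrist bottle 0.8 [212, 156, 289, 303] 5766 253.0 222.9
wrist bottle 0.71 [197, 306, 211, 370] 276 204.0 330.1
wrist rest 0.94 [319, 350, 452, 439] 8290 383.2 390.2
wrist holder 0.73 [342, 0, 452, 16] 988 381.1 5.0
wrist ink 0.7 [458, 212, 537, 279] 3566 497.1 245.1
wrist round_glue 0.87 [543, 241, 639, 319] 4050 592.5 278.0
wrist round_glue 0.68 [318, 346, 451, 439] 8226 383.3 390.2
1.2
[[-0.  0.  1.]
 [-1.  0. -0.]
 [-0. -1.  0.]]
```

View pics/s_h.png

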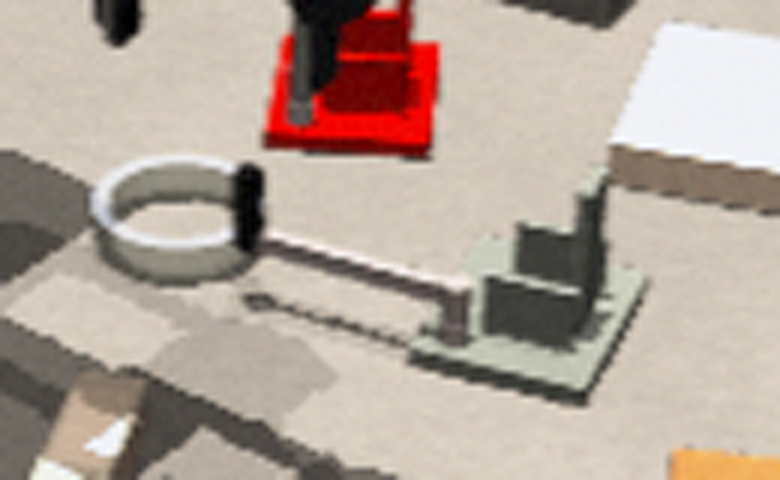

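View pics/s_r.png

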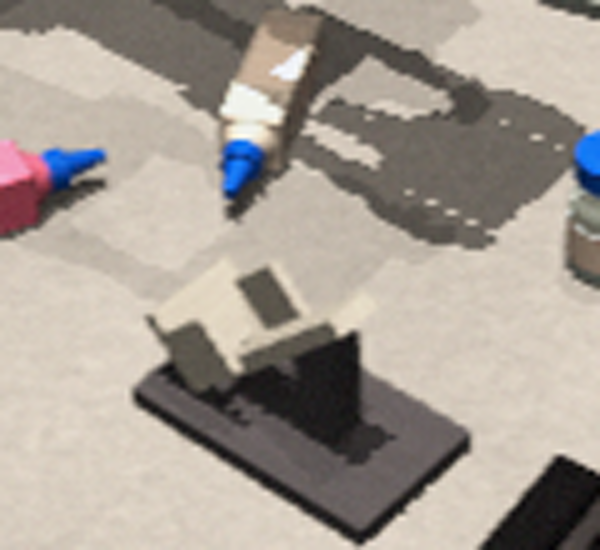

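View pics/d_h.png

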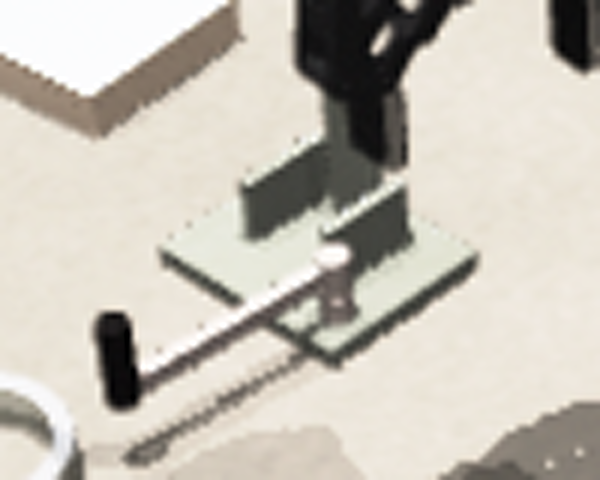

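View pics/d_r.png

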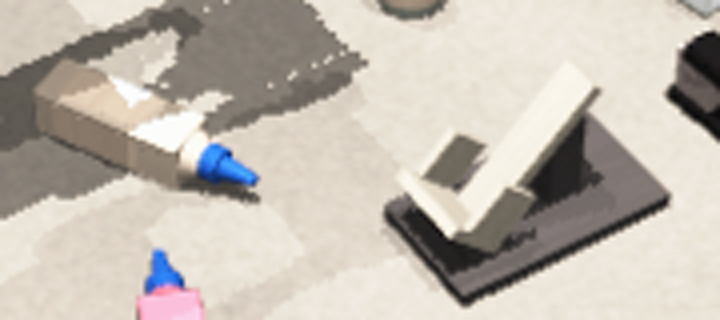

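Run:
```python
import cv2
s=cv2.imread("pics/wrist0.png");
cv2.imwrite("pics/w_b.png",cv2.resize(s[145:315,190:320],None,fx=3.5,fy=3.5,interpolation=cv2.INTER_CUBIC))
cv2.imwrite("pics/w_r.png",cv2.resize(s[335:445,305:465],None,fx=5,fy=5,interpolation=cv2.INTER_CUBIC))
```

```text
(no output)
```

View pics/w_b.png

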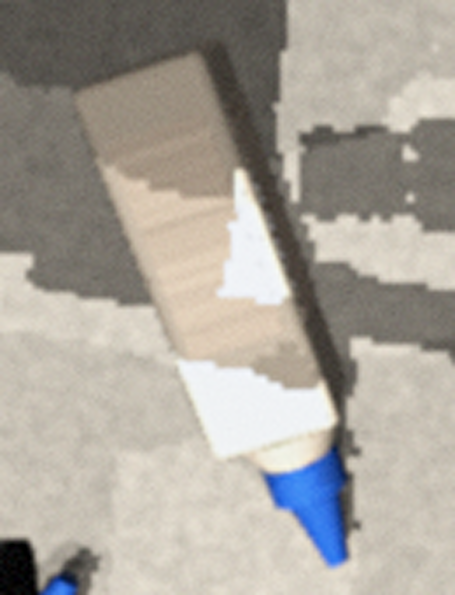

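View pics/w_r.png

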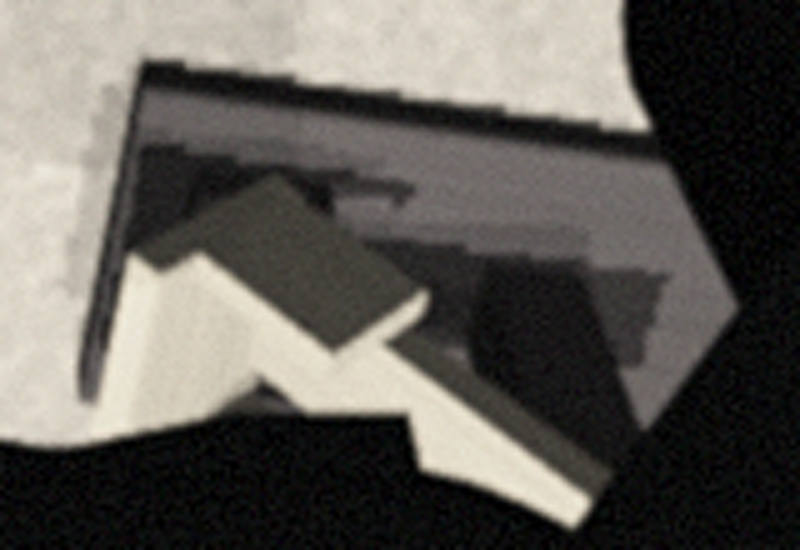

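Emit:
{"name": "carry_out", "arguments": {"motion": [[[1, 0, 0], [0, 0, 0]], [[2.5, 0, 0], [0, 0, 0]], [[4, 0, 0], [0, 0, 0]], [[5, 0, 0.5], [0, 0, 0]], [[5.5, 0, 1], [0, 0, 0]], [[5.5, 0, 1], [0, 0, 0]], [[5.5, 0, 1], [0, 0, 0]], [[5.5, 0, 1], [0, 0, 0]]]}}

```text
clock: 2.2
tool_pos: [0.5547, -0.1642, 0.4049]
tool_rot: [0.5, -0.5, 0.5, -0.5]
wrist_force: [0.5, 0.4, 0.9]
width: 0.0857
```

```bash
cat > look.py <<'E'
import sys,pickle
from workcell import *
from h import *
tag=sys.argv[1]
for n in sys.argv[2:]:
    p=camera_params(n); im=camera(n); cv2.imwrite(f"pics/{n}{tag}.png",im); pickle.dump(p,open(f"pics/{n}{tag}.pkl","wb"))
o=get_obs();print(o["clock"],o["tool_pos"].round(4),o["tool_rot"].round(4),o["joint_positions"].round(4),o["wrist_force"].round(2),round(o["width"],4))
import json
open("log.txt","a").write(json.dumps([list(map(float,o["joint_positions"])),list(map(float,o["tool_pos"])),list(map(float,o["tool_rot"]))])+"\n")
E
python3 look.py 1 wrist side scene
```

```text
2.35 [ 0.5548 -0.1644  0.405 ] [ 0.5002 -0.5001  0.4997 -0.4999] [-4.2050e-01  4.4080e-01  1.3706e+00  1.0000e-04  1.3298e+00 -4.2120e-01] [-0.39 -0.18 -1.17] 0.0855
```

View pics/wrist1.png

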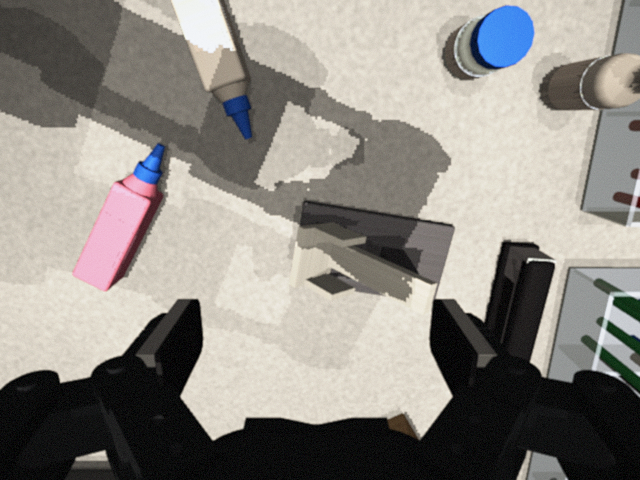

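Run:
```python
import cv2
s=cv2.imread("pics/wrist1.png");
cv2.imwrite("pics/w_r1.png",cv2.resize(s[190:310,285:465],None,fx=4.4,fy=4.4,interpolation=cv2.INTER_CUBIC))
```

```text
(no output)
```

View pics/w_r1.png

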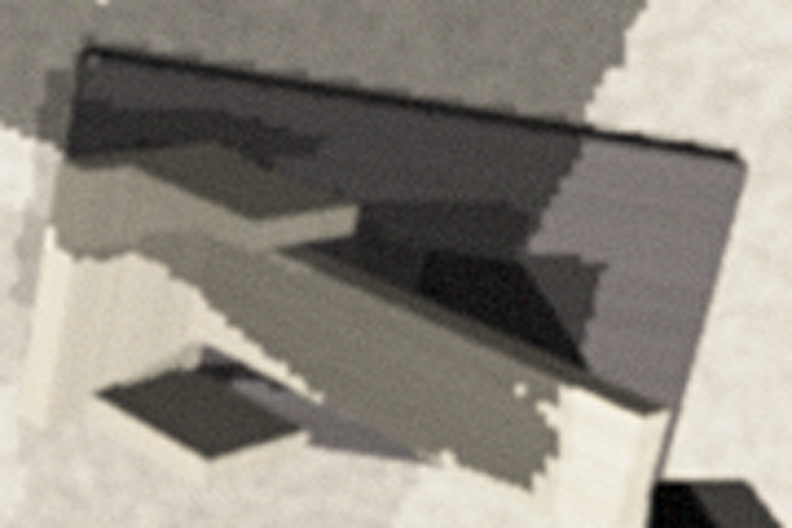

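Emit:
{"name": "carry_out", "arguments": {"motion": [[[-1.5, 0, 0], [0, 0, 0]], [[-3.5, 0, 0], [0, 0, 0]], [[-5.5, 0, 0], [0, 0, 0]], [[-7.5, 0, 0], [0, 0, 0]], [[-9, 0.5, 0.5], [0, 0, 0]], [[-9.5, 1, 0.5], [0, 0, 0]], [[-9.5, 1, 0.5], [0, 0, 0]], [[-9.5, 1, 0.5], [0, 0, 0]]]}}

```text
clock: 3.35
tool_pos: [0.57, 0.1189, 0.3752]
tool_rot: [-0.5, 0.5, -0.5, 0.5]
wrist_force: [0.2, -0.2, 0.0]
width: 0.0857
```

```bash
python3 look.py 2 wrist side scene
```

```text
3.5 [0.5702 0.1187 0.3755] [-0.4998  0.4992 -0.5001  0.5008] [ 7.3800e-02  4.6990e-01  1.4068e+00 -3.0000e-04  1.2636e+00  7.5700e-02] [-0.53 -1.59  0.14] 0.0857
```

View pics/wrist2.png

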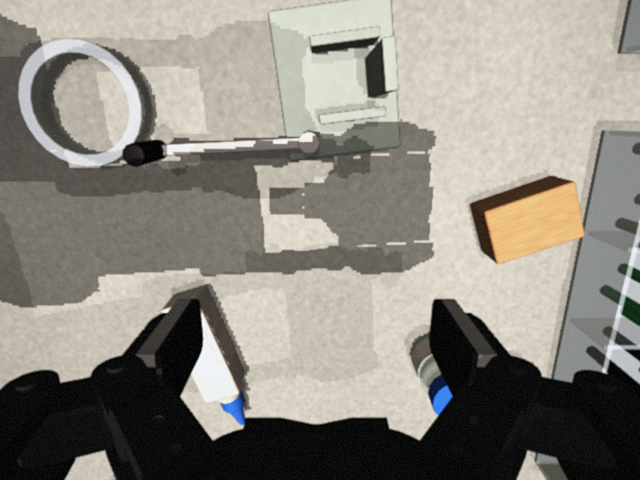

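Run:
```python
import cv2
s=cv2.imread("pics/wrist2.png");
cv2.imwrite("pics/w_h2.png",cv2.resize(s[0:170,110:410],None,fx=2.6,fy=2.6,interpolation=cv2.INTER_CUBIC))
s=cv2.imread("pics/side1.png");
a=cv2.resize(s[190:250,220:300],None,fx=7,fy=7,interpolation=cv2.INTER_CUBIC)
cv2.imwrite("pics/d_h1.png",a)
```

```text
(no output)
```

View pics/w_h2.png

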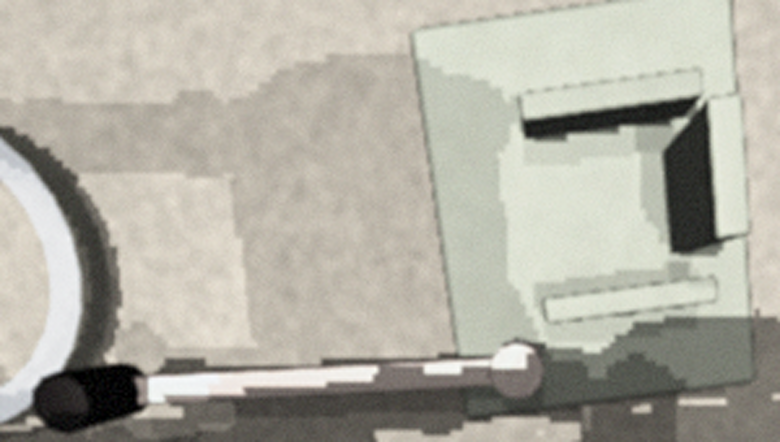

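View pics/d_h1.png

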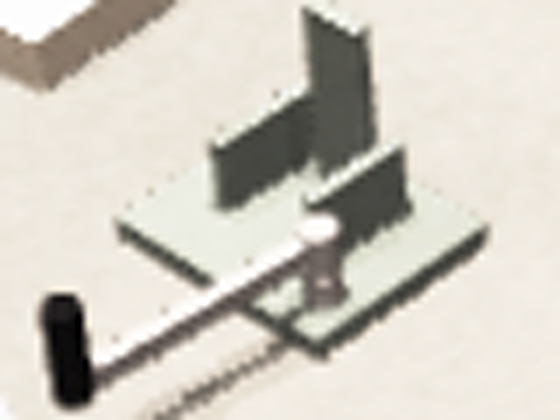

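```bash
cat > fit.py <<'E'
from h import *
import pickle
from scipy.optimize import least_squares
from workcell import camera_params
W1=pickle.load(open("pics/wrist1.pkl","rb"));W2=pickle.load(open("pics/wrist2.pkl","rb"))
SC=pickle.load(open("pics/scene1.pkl","rb"));SD=pickle.load(open("pics/side1.pkl","rb"))
# W0: wrist params at start printed
W0=dict(intrinsics=W1["intrinsics"],rvec=np.array([-2.84952682e+00,-7.46574084e-04,1.58858623e-03]),tvec=np.array([-0.52416064,-0.03814497,0.37899417]))
def T(q,P):
    P=np.asarray(P,float);c,s=np.cos(q[2]),np.sin(q[2])
    return np.c_[q[0]+c*P[:,0]-s*P[:,1],q[1]+s*P[:,0]+c*P[:,1],P[:,2]]
# bottle: q=(origin x,y,yaw)
def fb(q):
    P=T(q,[[-.075,-.018,.036],[-.075,.018,.036],[.030,-.018,.036],[.030,.018,.036],[.075,0,.018]])
    return (proj(P,W0)-np.array([[212,172.7],[248.6,159.3],[252.9,275.9],[285.7,265],[287.1,305]])).ravel()
b=least_squares(fb,[.47,.0,-1.3]);print("bottle",b.x.round(4),b.fun.reshape(-1,2).round(1).tolist())
def fh(q):
    P=T(q,[[.023,.015,.097],[.023,-.015,.097],[-.028,-.042,.047],[q[3],.023,.047],[q[4],.023,.047],[q[3],-.023,.047],[q[4],-.023,.047]])
    r=proj(P,W2)-np.array([[381.9,38.5],[386.9,92.3],[308.8,141.5],[311.5,46.9],[378.1,37.7],[318.8,115.4],[385.4,106.9]])
    F=T(q,[[q[5]-.0475,q[6]+.0575,.012],[q[5]+.0475,q[6]-.0575,.012],[q[5]-.0475,q[6]-.0575,.012]])
    r2=proj(F,W2)-np.array([[268.8,12.3],[399.2,146.2],[290,158.5]])
    return np.r_[r.ravel(),r2.ravel()]
h=least_squares(fh,[.6,.2,.1,-.02,.02,0,0]);print("holder",h.x.round(4),h.fun.reshape(-1,2).round(1).tolist())
kn=at_z([135,153.8],W2,.079);hg=T(h.x,[[-.028,-.042,.079]])[0];d=kn-hg
print("knob",kn.round(4),np.linalg.norm(d).round(4),"lever angle",(np.arctan2(d[1],d[0])-h.x[2]-np.pi/2).round(3))
c=.70711
def fr(q): # q seat x,y,yaw
    A=T(q,[[.087,.013,.0992]]);r=[(proj(A,W1)-[[436.1,282.7]]).ravel()]
    A=T(q,[[.087,.013,.0992],[.087,-.013,.0992]])
    r+=[(proj(A,SD)-[[392.5,270.5],[400,277.5]]).ravel()]
    r+=[(proj(A,SC)-[[300,284.4],[291,290]]).ravel()]
    F=T(q,[[q[3],.042,q[4]],[q[3]+.150,.042,q[4]]])
    r+=[(proj(F,W1)-[[304.3,200.9],[454.3,225.2]]).ravel()]
    return np.concatenate(r)
r=least_squares(fr,[.55,-.15,0,-.03,.01]);print("rest",r.x.round(4),r.fun.reshape(-1,2).round(1).tolist())
pickle.dump((b.x,h.x,r.x),open("fit.pkl","wb"))
def drawrest(q,im,p,k,off):
    def L(A,B,col):
        ab=(proj(T(q,[A,B]),p)-off)*k;cv2.line(im,tuple(map(int,ab[0])),tuple(map(int,ab[1])),col,1)
    cr=np.array([.0127,0,.025]);u=np.array([c,0,c]);n=np.array([-c,0,c]);y=np.array([0,1,0])
    for s in(-1,1): L(cr+s*.013*y,cr+.105*u+s*.013*y,(0,0,255))
    L(cr+.105*u-.013*y,cr+.105*u+.013*y,(0,0,255))
    for s in(-1,1):
        z=s*.022*y; L(cr+z+.034*u,cr+z+.034*u+.028*n,(0,255,0));L(cr+z+.028*n,cr+z+.034*u+.028*n,(0,255,0))
        L(cr+s*.022*y,cr+s*.022*y+.046*n,(255,0,0))
    L(cr-.022*y+.046*n,cr+.022*y+.046*n,(255,0,0))
    f=q[3] if len(q)>3 else -.03
    for a,bb in(((f,.042),(f+.15,.042)),((f,-.042),(f+.15,-.042)),((f,-.042),(f,.042)),((f+.15,-.042),(f+.15,.042))): L([*a,q[4]],[*bb,q[4]],(255,255,0))
if __name__=="__main__":
    for n,p,f,(x0,y0,x1,y1),k in(("w",W1,"wrist1",(285,190,465,310),4.4),("d",SD,"side1",(330,255,430,335),7),("s",SC,"scene1",(235,260,335,340),7)):
        im=cv2.resize(cv2.imread(f"pics/{f}.png")[y0:y1,x0:x1],None,fx=k,fy=k,interpolation=cv2.INTER_CUBIC)
        drawrest(r.x,im,p,k,np.array([x0-.4,y0-.4]));cv2.imwrite(f"pics/ov_{n}.png",im)
E
python3 fit.py
```

```text
bottle [ 0.4724 -0.0394 -1.2643] [[-2.0, -1.8], [0.4, -1.1], [-0.9, 1.8], [2.6, 2.0], [-0.1, -0.2]]
holder [ 5.875e-01  2.166e-01  1.221e-01 -1.810e-02  2.960e-02  0.000e+00
  5.000e-04] [[0.6, -0.7], [-0.7, 0.2], [0.2, 1.6], [-0.3, -0.1], [1.2, -0.1], [0.3, -0.3], [-1.3, -0.2], [-1.2, -2.6], [2.2, 0.8], [-0.9, 2.6]]
knob [0.4484 0.1667 0.079 ] 0.1165 lever angle -4.794
rest [ 0.5589 -0.2152 -0.1602 -0.0231  0.0068] [[-0.3, 2.0], [0.2, -2.1], [-0.5, -2.5], [-1.4, -1.2], [0.4, -0.9], [-0.5, -0.4], [0.6, -0.6]]
```

View pics/ov_w.png

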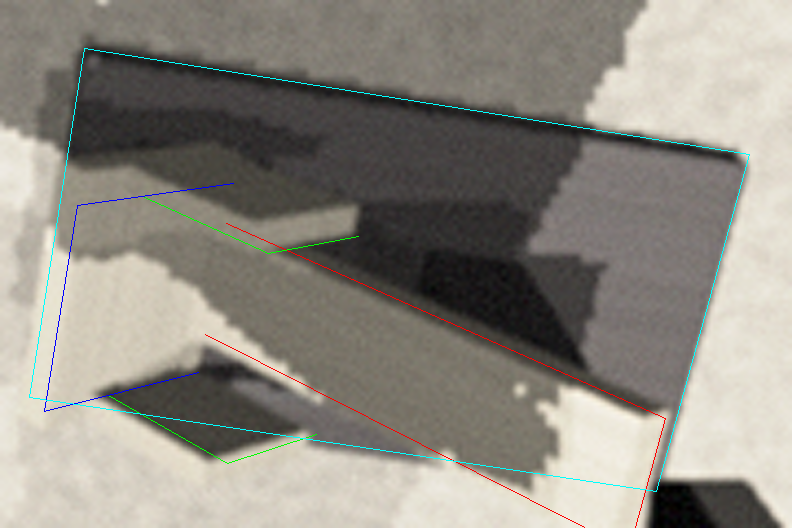

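View pics/ov_d.png

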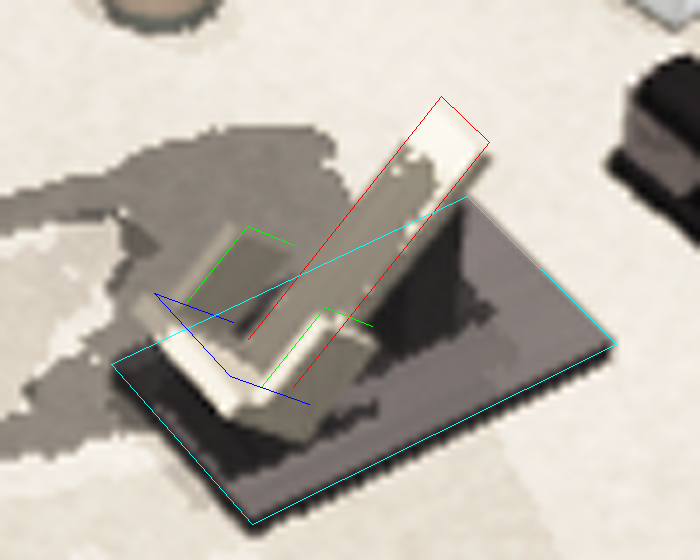

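View pics/ov_s.png

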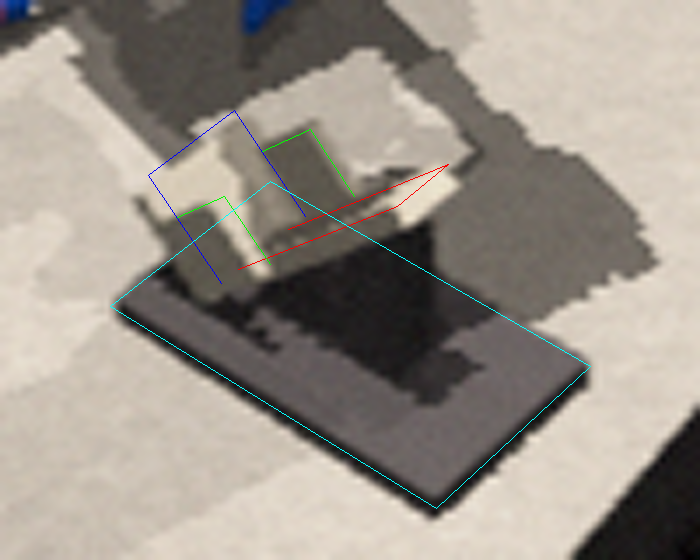

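```bash
cat > fit2.py <<'E'
from fit import *
cr=np.array([.0127,0,.025]);u=np.array([c,0,c]);n=np.array([-c,0,c]);y=np.array([0,1,0])
def k(x,yy,x0,y0,s): return [x/s+x0-.4,yy/s+y0-.4]
ctop=cr+.034*u+.028*n; cbot=cr+.034*u; 
def fr2(q):
    re=cr+q[5]*u
    w=[];
    w.append((proj(T(q,[ctop+.022*y,cbot+.022*y,ctop-.022*y,cbot-.022*y,re+.013*y]),W1)-[k(275,248,285,190,4.4),k(350,240,285,190,4.4),k(210,460,285,190,4.4),k(305,432,285,190,4.4),k(665,408,285,190,4.4)])*1.3)
    F=T(q,[[q[3],.042,q[4]],[q[3]+.150,.042,q[4]]])
    w.append(proj(F,W1)-[k(85,48,285,190,4.4),k(745,155,285,190,4.4)])
    w.append(proj(T(q,[ctop+.022*y,ctop-.022*y,re+.013*y,re-.013*y]),SD)-[k(250,235,330,255,7),k(330,318,330,255,7),k(445,98,330,255,7),k(483,146,330,255,7)])
    w.append(proj(T(q,[ctop+.022*y,re+.013*y]),SC)-[k(325,133,235,260,7),k(460,182,235,260,7)])
    return np.concatenate([a.ravel() for a in w])
r=least_squares(fr2,[.55,-.21,-.16,-.03,.01,.105],loss="soft_l1");print("rest",r.x.round(4),fr2(r.x).reshape(-1,2).round(1).tolist())
pickle.dump((b.x,h.x,r.x),open("fit.pkl","wb"))
E
python3 fit2.py | tail -1
```

```text
rest [ 0.5575 -0.2145 -0.1675 -0.0221  0.0061  0.1062] [[-4.0, 0.7], [0.5, -1.7], [2.7, 0.1], [1.1, 0.2], [-0.6, 3.9], [-0.2, -0.8], [0.4, 0.0], [-0.9, -1.1], [-1.3, -1.2], [-0.7, -0.3], [0.7, -0.5], [-2.4, -0.7], [-2.0, -2.8]]
```

```bash
cat > kin.py <<'E'
from h import *
import json
from scipy.optimize import least_squares
D=[[[-1.46009038e-01,3.42746967e-01,1.52503627e+00,1.2e-05,1.27535282e+00,-1.45987433e-01],[5.24869921e-01,3.8e-05,4.04006433e-01],[0.49967124,-0.50031589,0.50044646,-0.49956581]]]+[json.loads(l) for l in open("log.txt")]
def fk(j,p):
    L2,L3,a,d1,lat,d6=p
    Ry=lambda t:Rn.from_euler('y',t);Rz=lambda t:Rn.from_euler('z',t)
    R1=Rz(j[0]);P=np.array([0,0,d1])+R1.apply([a,lat,0])
    R=R1*Ry(j[1]);P=P+R.apply([0,0,L2]);R=R*Ry(j[2])*Rz(j[3]);P=P+R.apply([0,0,L3]);R=R*Ry(j[4])*Rz(j[5]);P=P+R.apply([0,0,d6])
    return P,R
if __name__=="__main__":
    def f(p): return np.concatenate([fk(j,[*p[:5],.1])[0]-np.array(x) for j,x,q in D]+[0.001*(np.array(p)-[.4,.4,0,.25,.076])])
    for j,x,q in D: print((fk(j,[.4,.4,0,.2,.07,.1])[1].inv()*Rq(q)).as_matrix().round(2).tolist())
    s=least_squares(f,[.4,.4,0,.25,.076]);print(s.x.round(4),s.fun.round(4))
E
python3 kin.py
```

```text
[[0.0, -0.0, -1.0], [-1.0, 0.0, -0.0], [0.0, 1.0, -0.0]]
[[-0.0, -0.0, -1.0], [-1.0, 0.0, 0.0], [0.0, 1.0, -0.0]]
[[-0.0, 0.0, -1.0], [-1.0, 0.0, 0.0], [0.0, 1.0, 0.0]]
[ 0.5113  0.3798 -0.0151  0.1335  0.0764] [ 0.0004 -0.0001 -0.     -0.0016  0.0007  0.0005  0.0013  0.0001 -0.0004
  0.0001 -0.     -0.     -0.0001  0.    ]
```

```bash
cat > ik.py <<'E'
from kin import *
def ik(P,R,d6,seeds=((-.15,.5,1.5,0,1.0,0),(-.15,.5,1.8,0,.5,0),(-.3,.5,1.5,.5,.6,-.5),(-.3,.5,1.5,-.5,.6,.5),(0,.5,1.5,3.1,.6,-1))):
    p=[.5113,.3798,-.0151,.0335+d6,.0764,d6]; lo=[-2.53,-.77,.04,-1,.28,-3.11];hi=[2.53,2.02,2.7,4.14,2.66,3.11]
    best=None
    M=Rn.from_matrix([[0,0,-1],[-1,0,0],[0,1,0]])
    for s in seeds:
        def f(j):
            x,r=fk(j,p); return np.r_[(x-P)*5,((r*M).inv()*R).as_rotvec()]
        q=least_squares(f,np.clip(s,np.array(lo)+.01,np.array(hi)-.01),bounds=(lo,hi))
        if best is None or q.cost<best.cost-1e-9: best=q
    return best.x,best.cost
def rot(x,y):  # tool x dir, tool y dir
    x=np.array(x,float);y=np.array(y,float);return Rn.from_matrix(np.c_[x,y,np.cross(x,y)])
E
cat > t.py <<'E'
from ik import *
yaw=-.162;seat=np.array([.5585,-.214,.0377]);f=np.array([np.cos(yaw),np.sin(yaw),0]);Z=np.array([0,0,1.])
b=(f+Z)*.7071
for d6 in(.1,.16,.22):
  for tilt in(-10,0,15,30,45):
    t=np.radians(tilt);a=f*np.sin(t)-Z*np.cos(t); tx=f*np.cos(t)+Z*np.sin(t)
    G=seat+b*.075; P=G-.155*a
    j,cst=ik(P,rot(tx,a),d6); print("rest",d6,tilt,j.round(2),round(cst,5))
  yh=.122;g=np.array([np.cos(yh),np.sin(yh),0]);bay=np.array([.5875,.2166,.012])
  for tilt in(0,15,30,45,60):
    t=np.radians(tilt);a=g*np.sin(t)-Z*np.cos(t); tx=g*np.cos(t)+Z*np.sin(t)
    P=bay+Z*.085-.155*a
    j,cst=ik(P,rot(tx,a),d6); print("bay",d6,tilt,j.round(2),round(cst,5))
E
python3 t.py
```

```text
rest 0.1 -10 [-0.45  0.78  1.22 -0.05  1.31 -1.84] 0.0
rest 0.1 0 [-0.47  0.69  1.37  0.    1.07 -1.88] 0.0
rest 0.1 15 [-0.5   0.59  1.6   0.13  0.71 -2.  ] 0.0
rest 0.1 30 [-0.54  0.53  1.8   0.54  0.37 -2.42] 0.0
rest 0.1 45 [-0.58  0.53  1.98  1.89  0.31  2.5 ] 0.0
bay 0.1 0 [ 0.23  0.65  1.45  0.    1.05 -1.46] 0.0
bay 0.1 15 [ 0.24  0.55  1.66 -0.05  0.67 -1.41] 0.0
bay 0.1 30 [ 0.26  0.49  1.86 -0.25  0.28 -1.21] 0.0
bay 0.1 45 [0.28 0.5  2.05 3.68 0.28 1.16] 0.00234
bay 0.1 60 [0.29 0.55 2.17 3.39 0.63 1.45] 0.0
rest 0.16 -10 [-0.44  0.8   1.18 -0.05  1.33 -1.84] 0.0
rest 0.16 0 [-0.47  0.69  1.37 -0.    1.07 -1.88] 0.0
rest 0.16 15 [-0.51  0.57  1.64  0.14  0.68 -2.02] 0.0
rest 0.16 30 [-0.56  0.5   1.89  0.66  0.33 -2.55] 0.0
rest 0.16 45 [-0.62  0.51  2.1   2.1   0.37  2.24] 0.0
bay 0.16 0 [ 0.23  0.65  1.45  0.    1.05 -1.46] 0.0
bay 0.16 15 [ 0.25  0.53  1.71 -0.05  0.65 -1.41] 0.0
bay 0.16 30 [ 0.27  0.46  1.92 -0.31  0.28 -1.14] 0.0006
bay 0.16 45 [0.29 0.47 2.15 3.58 0.28 1.27] 0.0
bay 0.16 60 [0.31 0.58 2.31 3.37 0.8  1.5 ] 0.0
rest 0.22 -10 [-0.44  0.82  1.14 -0.05  1.35 -1.83] 0.0
rest 0.22 0 [-0.47  0.69  1.37 -0.    1.07 -1.88] 0.0
rest 0.22 15 [-0.52  0.55  1.69  0.15  0.66 -2.04] 0.0
rest 0.22 30 [-0.59  0.48  1.98  0.8   0.29 -2.72] 0.0
rest 0.22 45 [-0.67  0.5   2.22  2.24  0.46  2.04] 0.0
bay 0.22 0 [ 0.23  0.65  1.45  0.    1.05 -1.46] 0.0
bay 0.22 15 [ 0.25  0.51  1.75 -0.06  0.62 -1.4 ] 0.0
bay 0.22 30 [ 0.29  0.44  1.98 -0.38  0.28 -1.05] 0.00204
bay 0.22 45 [0.31 0.46 2.27 3.5  0.39 1.37] 0.0
bay 0.22 60 [0.35 0.64 2.45 3.37 1.   1.56] 0.0
```

```bash
cat > plan.py <<'E'
from ik import *
Z=np.array([0,0,1.])
B=np.array([.4724,-.0394,.018]);by=-1.264
SEAT=np.array([.5580,-.2143,.0377]);RY=-.164
BAY=np.array([.5875,.2166,.012]);HY=.122
def d(yaw): return np.array([np.cos(yaw),np.sin(yaw),0])
def tool(fwd,tilt,G):
    """fwd horizontal unit, tilt deg (approach leans to fwd), G grasp point -> TCP,R"""
    t=np.radians(tilt);a=fwd*np.sin(t)-Z*np.cos(t);tx=fwd*np.cos(t)+Z*np.sin(t)
    return G-.155*a,rot(tx,a)
def rel(P,R,P0,R0):
    return R0.inv().apply(P-P0)/.03, np.degrees((R0.inv()*R).as_rotvec())/5
def move(P,R,o=None):
    if o is None:
        from workcell import get_obs; o=get_obs()
    s,t=rel(P,R,o["tool_pos"],Rq(o["tool_rot"]));print("shift",s.round(2).tolist(),"turn",t.round(2).tolist())
E
python3 - <<'E'
from plan import *
for d6 in(.1,.16,.22):
    for n,(P,R) in dict(lie=tool(d(by),-25,B+np.array([0,0,.007])-.005*d(by)),rest=tool(d(RY),20,SEAT+.07*(d(RY)+Z)*.7071),re=tool(d(RY),-23,SEAT+.097*(d(RY)+Z)*.7071),bay=tool(d(HY),22,BAY+.097*Z),bayup=tool(d(HY),22,BAY+.157*Z)).items():
        j,c=ik(P,R,d6);print(n,d6,P.round(3),j.round(2),round(c,6))
    a=1.489
    for a in(1.49,.7,0): 
        hg=BAY+d(HY)*-.028+d(HY+np.pi/2)*-.042; dd=d(HY+np.pi/2+a);k=hg+.118*dd
        for sg in(1,-1):
            j,c=ik(np.array([k[0],k[1],.223]),rot(sg*dd,-Z),d6);print("knob",a,sg,j.round(2),round(c,6))
E
```

```text
lie 0.1 [ 0.491 -0.097  0.165] [-0.41  0.61  1.85  0.38  1.01 -0.98] 0.0
rest 0.1 [ 0.555 -0.214  0.233] [-0.52  0.57  1.68  0.22  0.58 -2.09] 0.0
re 0.1 [ 0.685 -0.235  0.249] [-0.42  0.92  0.91 -0.1   1.69 -1.82] 0.0
bay 0.1 [0.53  0.21  0.253] [ 0.25  0.5   1.74 -0.1   0.52 -1.37] 0.0
bayup 0.1 [0.53  0.21  0.313] [ 0.25  0.43  1.67 -0.08  0.66 -1.39] 0.0
knob 1.49 1 [0.2  0.45 1.92 0.   0.77 1.73] 0.0
knob 1.49 -1 [ 0.2   0.45  1.92  0.    0.77 -1.42] 0.0
knob 0.7 1 [0.34 0.54 1.74 0.   0.86 2.66] 0.0
knob 0.7 -1 [ 0.34  0.54  1.74  0.    0.86 -0.48] 0.0
knob 0 1 [0.32 0.66 1.52 0.16 0.94 3.11] 0.019635
knob 0 -1 [0.36 0.67 1.49 0.   0.98 0.24] 0.0
lie 0.16 [ 0.491 -0.097  0.165] [-0.45  0.64  1.82  0.37  1.03 -1.  ] 0.0
rest 0.16 [ 0.555 -0.214  0.233] [-0.53  0.54  1.74  0.24  0.54 -2.12] 0.0
re 0.16 [ 0.685 -0.235  0.249] [-0.41  0.99  0.8  -0.1   1.75 -1.82] 0.0
bay 0.16 [0.53  0.21  0.253] [ 0.26  0.47  1.81 -0.11  0.48 -1.35] 0.0
bayup 0.16 [0.53  0.21  0.313] [ 0.26  0.4   1.73 -0.09  0.63 -1.38] 0.0
knob 1.49 1 [0.2  0.45 1.92 0.   0.77 1.73] 0.0
knob 1.49 -1 [ 0.2   0.45
[... 198 characters left out ...]
.67 1.49 0.   0.98 0.24] 0.0
lie 0.22 [ 0.491 -0.097  0.165] [-0.48  0.67  1.78  0.35  1.05 -1.02] 0.0
rest 0.22 [ 0.555 -0.214  0.233] [-0.54  0.52  1.8   0.26  0.51 -2.16] 0.0
re 0.22 [ 0.685 -0.235  0.249] [-0.41  1.06  0.66 -0.1   1.82 -1.82] 0.0
bay 0.22 [0.53  0.21  0.253] [ 0.26  0.45  1.87 -0.12  0.45 -1.33] 0.0
bayup 0.22 [0.53  0.21  0.313] [ 0.26  0.37  1.8  -0.09  0.6  -1.36] 0.0
knob 1.49 1 [0.2  0.45 1.92 0.   0.77 1.73] 0.0
knob 1.49 -1 [ 0.2   0.45  1.92 -0.    0.77 -1.42] 0.0
knob 0.7 1 [0.34 0.54 1.74 0.   0.86 2.66] 0.0
knob 0.7 -1 [ 0.34  0.54  1.74  0.    0.86 -0.48] 0.0
knob 0 1 [0.3  0.65 1.54 0.16 0.93 3.11] 0.016142
knob 0 -1 [ 0.36  0.67  1.49 -0.    0.98  0.24] 0.0
```

Run:
```python
from plan import *
P,R=tool(d(by),-25,B+np.array([0,0,.007])-.005*d(by))
pre=P-R.apply([0,.07,0]); move(pre,R)
print(rel(P,R,pre,R))
```

```text
shift [8.14, 4.88, -2.34] turn [-0.79, -3.48, 4.96]
(array([5.68616791e-16, 2.33333333e+00, 5.91178910e-16]), array([0., 0., 0.]))
```

Emit:
{"name": "carry_out", "arguments": {"motion": [[[1, 0.6, -0.3], [-0.1, -0.4, 0.6]], [[2.5, 1.4, -0.7], [-0.25, -1.1, 1.6]], [[4, 2.3, -1.1], [-0.4, -1.7, 2.4]], [[5.5, 3.2, -1.6], [-0.55, -2.4, 3.4]], [[7, 4.2, -2], [-0.7, -3, 4.3]], [[8.14, 4.88, -2.34], [-0.79, -3.48, 4.96]], [[8.14, 4.88, -2.34], [-0.79, -3.48, 4.96]], [[8.14, 4.88, -2.34], [-0.79, -3.48, 4.96]]], "grip": 70}}

```text
clock: 4.5
tool_pos: [0.5, -0.1245, 0.2289]
tool_rot: [0.647, -0.467, 0.531, -0.284]
wrist_force: [0.2, 0.4, 0.7]
width: 0.0701
```

```bash
python3 look.py 3 wrist side
python3 - <<'E'
from plan import *
P,R=tool(d(by),-25,B+np.array([0,0,.007])-.005*d(by)); move(P,R)
p=__import__("pickle").load(open("pics/wrist3.pkl","rb"));b=d(by);l=np.array([-b[1],b[0],0])
im=cv2.imread("pics/wrist3.png")
for q in [B+s*b+w*l+.018*Z for s in(-.075,.03) for w in(-.018,.018)]+[B+.075*b]:
    u=proj(q,p)[0];print(u.round(1));cv2.circle(im,tuple(map(int,u)),2,(0,0,255),-1)
cv2.imwrite("pics/wrist3o.png",im)
E
```

```text
4.6 [ 0.5002 -0.1235  0.2293] [ 0.6476 -0.4677  0.5304 -0.2838] [-0.4736  0.6022  1.6827  0.327   1.1928 -0.9566] [0.14 0.54 0.39] 0.0698
shift [0.05, 2.32, -0.03] turn [0.02, 0.03, 0.01]
[282.1 125.4]
[350.  125.5]
[279.3 328.3]
[352.5 328.4]
[315.8 413.3]
```

View pics/wrist3o.png

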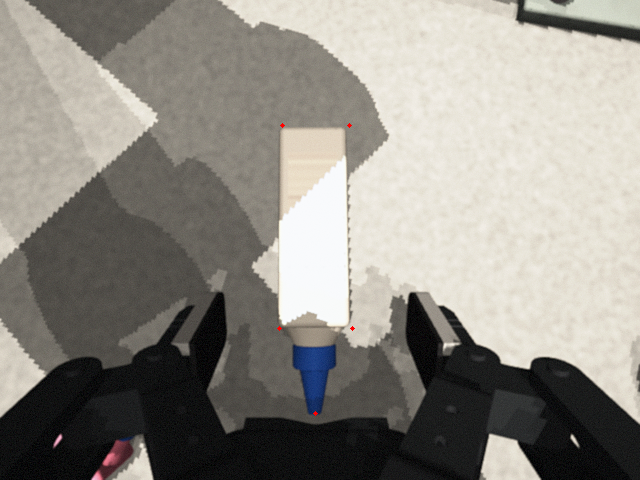

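View pics/side3.png

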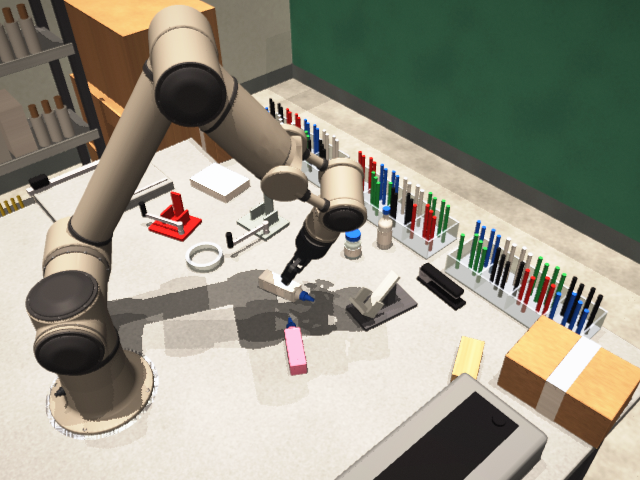

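Emit:
{"name": "carry_out", "arguments": {"motion": [[[0, 0.5, 0], [0, 0, 0]], [[0, 1.1, 0], [0, 0, 0]], [[0, 1.7, 0], [0, 0, 0]], [[0, 2.1, 0], [0, 0, 0]], [[0.05, 2.32, -0.03], [0, 0, 0]], [[0.05, 2.32, -0.03], [0, 0, 0]], [[0.05, 2.32, -0.03], [0, 0, 0]], [[0.05, 2.32, -0.03], [0, 0, 0]]]}}

```text
clock: 5.6
tool_pos: [0.4905, -0.098, 0.165]
tool_rot: [0.647, -0.467, 0.531, -0.284]
wrist_force: [-0.5, -1.0, -0.7]
width: 0.0698
```

Emit:
{"name": "carry_out", "arguments": {"motion": [[[0, 0, 0], [0, 0, 0]], [[0, 0, 0], [0, 0, 0]], [[0, 0, 0], [0, 0, 0]], [[0, 0, 0], [0, 0, 0]], [[0, 0, 0], [0, 0, 0]], [[0, 0, 0], [0, 0, 0]], [[0, 0, 0], [0, 0, 0]], [[0, 0, 0], [0, 0, 0]]], "grip": 20, "squeeze": 45}}

```text
clock: 6.6
tool_pos: [0.4905, -0.0979, 0.1649]
tool_rot: [0.647, -0.467, 0.531, -0.284]
wrist_force: [-0.4, -2.5, 5.4]
width: 0.0356
```

```bash
python3 look.py 4 wrist
python3 - <<'E'
from plan import *
from workcell import get_obs
o=get_obs()
# bottle in tool: assume
R0=Rq(o["tool_rot"]);P0=o["tool_pos"]
print("grasp pt",(P0+R0.apply([0,.155,0])).round(4), "base in tool", R0.inv().apply(B-.075*d(by)-P0).round(4), R0.inv().apply(d(by)).round(3))
E
```

```text
6.65 [ 0.4904 -0.0979  0.1649] [ 0.6474 -0.4675  0.531  -0.2836] [-0.4387  0.686   1.7671  0.3695  1.0275 -0.9942] [-0.74 -2.03  4.39] 0.0353
grasp pt [ 0.4704 -0.0356  0.0244] base in tool [-0.0614  0.1907  0.0009] [ 0.906 -0.422 -0.002]
```

View pics/wrist4.png

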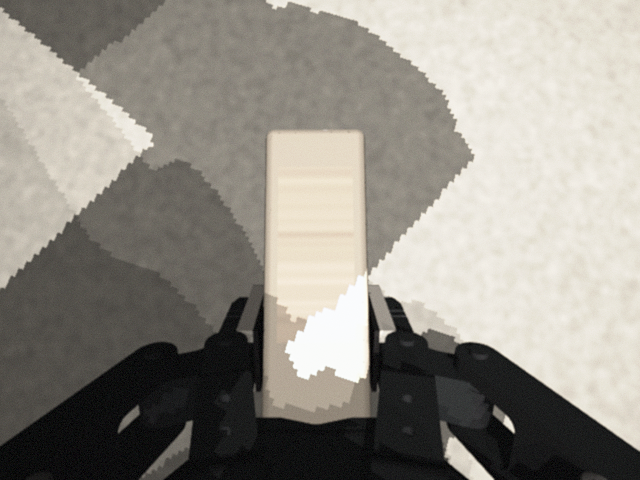

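```bash
cat >> plan.py <<'E'
BT=np.array([-.0614,.1907,.0005])
def place(base,fwd,tilt,bt):
    _,R=tool(fwd,tilt,np.zeros(3)); return base-R.apply(bt),R
E
python3 - <<'E'
from plan import *
import pickle
p=pickle.load(open("pics/wrist4.pkl","rb"));b=d(by);l=np.array([-b[1],b[0],0])
print(proj([B-.075*b+w*l+.018*Z for w in(-.018,.018)],p).round(1).tolist())
from workcell import get_obs
o=get_obs();P0=o["tool_pos"];R0=Rq(o["tool_rot"])
print("lift 30mm",R0.inv().apply([0,0,.03])/.03)
P,R=place(SEAT+.06*Z,d(RY),20,BT)
rv=(R0.inv()*R).as_rotvec()
for k in(.25,.5,.75,1):
    Pk=P0+(P-P0)*k; Pk[2]=[.28,.31,.31,P[2]][int(k*4)-1]
    Rk=R0*Rn.from_rotvec(rv*k); s,t=rel(Pk,Rk,P0,R0)
    print(k,s.round(2).tolist(),t.round(2).tolist(),ik(Pk,Rk,.16)[0].round(2), "base z",(Pk+Rk.apply(BT)).round(3))
E
```

```text
[[269.3, 126.4], [370.1, 126.6]]
lift 30mm [-0.4224351  -0.90639257 -0.00104852]
0.25 [-0.65, -3.93, 0.18] [-0.14, -3.22, -2.02] [-0.45  0.48  1.68  0.21  1.16 -1.14] base z [ 0.46  -0.03   0.111]
0.5 [-0.1, -5.29, 0.36] [-0.27, -6.44, -4.03] [-0.47  0.45  1.63  0.13  1.08 -1.39] base z [ 0.482 -0.094  0.123]
0.75 [0.87, -5.74, 0.55] [-0.41, -9.65, -6.05] [-0.49  0.44  1.65  0.12  0.9  -1.69] base z [ 0.515 -0.157  0.113]
1 [2.01, -5.83, 0.73] [-0.55, -12.87, -8.06] [-0.53  0.46  1.68  0.2   0.69 -2.07] base z [ 0.558 -0.214  0.098]
```

Emit:
{"name": "carry_out", "arguments": {"motion": [[[-0.6, -1.3, 0], [0, 0, 0]], [[-0.9, -2.5, 0.05], [-0.05, -0.8, -0.5]], [[-0.8, -3.3, 0.1], [-0.1, -2, -1.3]], [[-0.65, -3.93, 0.18], [-0.14, -3.22, -2.02]], [[-0.4, -4.6, 0.27], [-0.2, -4.8, -3]], [[-0.1, -5.29, 0.36], [-0.27, -6.44, -4.03]], [[0.35, -5.5, 0.45], [-0.34, -8, -5]], [[0.87, -5.74, 0.55], [-0.41, -9.65, -6.05]]]}}

```text
clock: 7.65
tool_pos: [0.5356, -0.1846, 0.309]
tool_rot: [0.704, -0.672, 0.09, -0.214]
wrist_force: [-0.0, -0.2, -2.2]
width: 0.0353
```

```bash
sed -i 's/^BT=.*/BT=np.array([-.0602,.1907,0.])/' plan.py; python3 look.py 5 side
python3 - <<'E'
from plan import *
P,R=place(SEAT+.04*Z,d(RY),20,BT); move(P,R)
E
```

```text
7.7 [ 0.5363 -0.1862  0.3092] [ 0.7028 -0.673   0.0861 -0.214 ] [-0.4915  0.472   1.6121  0.1148  0.8976 -1.6972] [ 1.91 -1.73 -2.1 ] 0.0354
shift [0.59, 1.12, -0.71] turn [-0.12, -3.1, -1.94]
```

View pics/side5.png

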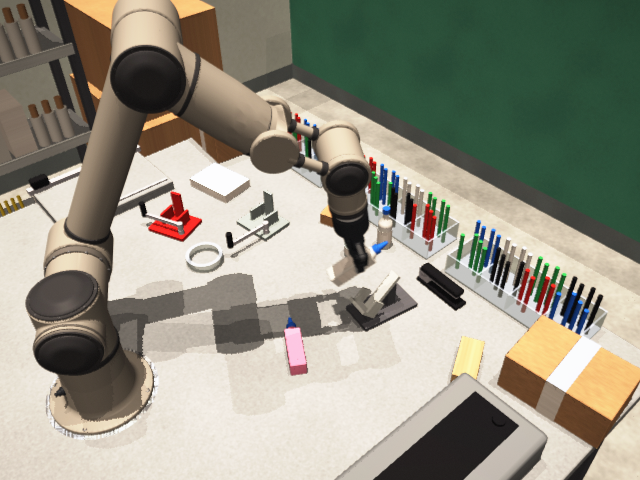

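Emit:
{"name": "carry_out", "arguments": {"motion": [[[0.2, 0.2, -0.2], [-0.04, -1, -0.65]], [[0.4, 0.3, -0.45], [-0.08, -2, -1.3]], [[0.55, 0.45, -0.65], [-0.12, -3.1, -1.94]], [[0.59, 0.5, -0.71], [-0.12, -3.1, -1.94]], [[0.59, 0.8, -0.71], [-0.12, -3.1, -1.94]], [[0.59, 1.0, -0.71], [-0.12, -3.1, -1.94]], [[0.59, 1.0, -0.71], [-0.12, -3.1, -1.94]], [[0.59, 1.0, -0.71], [-0.12, -3.1, -1.94]]]}}

```text
clock: 8.7
tool_pos: [0.5479, -0.211, 0.2812]
tool_rot: [-0.686, 0.703, 0.059, 0.181]
wrist_force: [-0.0, -0.3, -2.0]
width: 0.0353
```

```bash
python3 look.py 6 side scene wrist
python3 - <<'E'
from plan import *
import pickle
P,R=place(SEAT,d(RY),20,BT); move(P,R)
from fit import drawrest
q=[*SEAT[:2],RY,-.0221,.0061]
for n,(x0,y0,x1,y1) in(("side",(320,230,440,340)),("scene",(235,230,345,340))):
    im=cv2.resize(cv2.imread(f"pics/{n}6.png")[y0:y1,x0:x1],None,fx=5,fy=5,interpolation=cv2.INTER_CUBIC)
    drawrest(q,im,pickle.load(open(f"pics/{n}6.pkl","rb")),5,np.array([x0-.4,y0-.4]));cv2.imwrite(f"pics/{n}6c.png",im)
E
```

```text
8.85 [ 0.5479 -0.2111  0.2815] [-0.6854  0.7028  0.0596  0.181 ] [-0.5275  0.5106  1.6548  0.1974  0.6644 -2.0603] [ 0.87  0.61 -2.64] 0.0354
shift [-0.43, 1.4, -0.06] turn [-0.02, -0.12, -0.07]
bottle [ 0.4724 -0.0394 -1.2643] [[-2.0, -1.8], [0.4, -1.1], [-0.9, 1.8], [2.6, 2.0], [-0.1, -0.2]]
holder [ 5.875e-01  2.166e-01  1.221e-01 -1.810e-02  2.960e-02  0.000e+00
  5.000e-04] [[0.6, -0.7], [-0.7, 0.2], [0.2, 1.6], [-0.3, -0.1], [1.2, -0.1], [0.3, -0.3], [-1.3, -0.2], [-1.2, -2.6], [2.2, 0.8], [-0.9, 2.6]]
knob [0.4484 0.1667 0.079 ] 0.1165 lever angle -4.794
rest [ 0.5589 -0.2152 -0.1602 -0.0231  0.0068] [[-0.3, 2.0], [0.2, -2.1], [-0.5, -2.5], [-1.4, -1.2], [0.4, -0.9], [-0.5, -0.4], [0.6, -0.6]]
```

View pics/side6c.png

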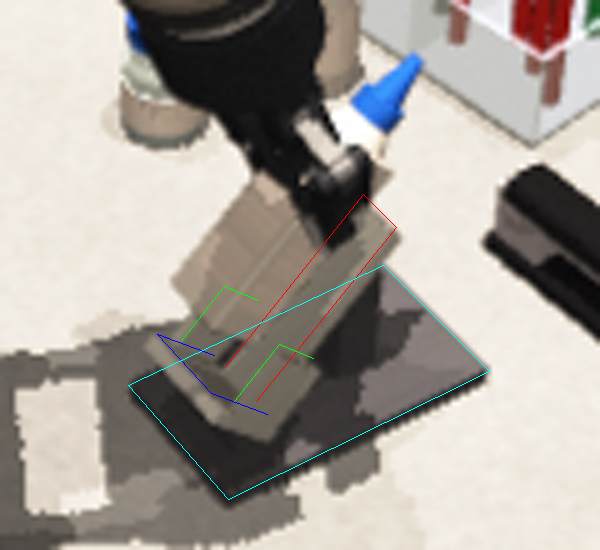

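View pics/scene6c.png

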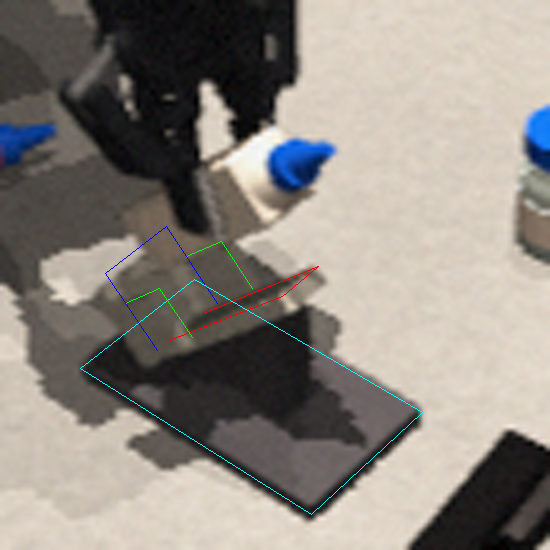

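View pics/wrist6.png

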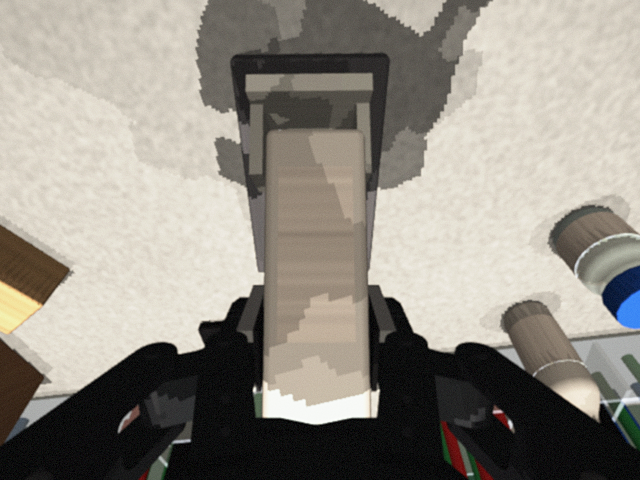

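```bash
python3 - <<'E' 2>&1 | grep -v -e ^bottle -e ^holder -e ^knob -e ^rest
from plan import *
import pickle
from fit import T
p=pickle.load(open("pics/wrist6.pkl","rb"));c=.70711
cr=np.array([.0127,0,.025]);u=np.array([c,0,c]);n=np.array([-c,0,c]);y=np.array([0,1,0])
q=[*(SEAT[:2]-.0022*np.array([.16,.987])),-.160]
print("plate top",proj(T(q,[cr+.046*n+s*.027*y for s in(-1,1)]),p).round(1).tolist())
print("cheek top near plate",proj(T(q,[cr+.028*n+s*.022*y for s in(-1,1)]),p).round(1).tolist())
print("cheek top u",proj(T(q,[cr+.028*n+.034*u+s*.022*y for s in(-1,1)]),p).round(1).tolist())
for z in(0,.006,.01): print("foot",z,proj(T(q,[[-.0221,s*.042,z] for s in(-1,1)]),p).round(1).tolist())
im=cv2.imread("pics/wrist6.png")[40:200,220:400];cv2.imwrite("pics/w6c.png",cv2.resize(im,None,fx=4.4,fy=3.7,interpolation=cv2.INTER_CUBIC))
E
```

```text
5.000e-04] [[0.6, -0.7], [-0.7, 0.2], [0.2, 1.6], [-0.3, -0.1], [1.2, -0.1], [0.3, -0.3], [-1.3, -0.2], [-1.2, -2.6], [2.2, 0.8], [-0.9, 2.6]]
plate top [[242.8, 90.9], [368.8, 89.0]]
cheek top near plate [[260.6, 110.0], [353.3, 108.7]]
cheek top u [[259.9, 179.4], [355.4, 178.1]]
foot 0 [[230.1, 55.3], [384.5, 52.9]]
foot 0.006 [[228.2, 57.8], [386.2, 55.4]]
foot 0.01 [[226.9, 59.6], [387.3, 57.1]]
```

View pics/w6c.png

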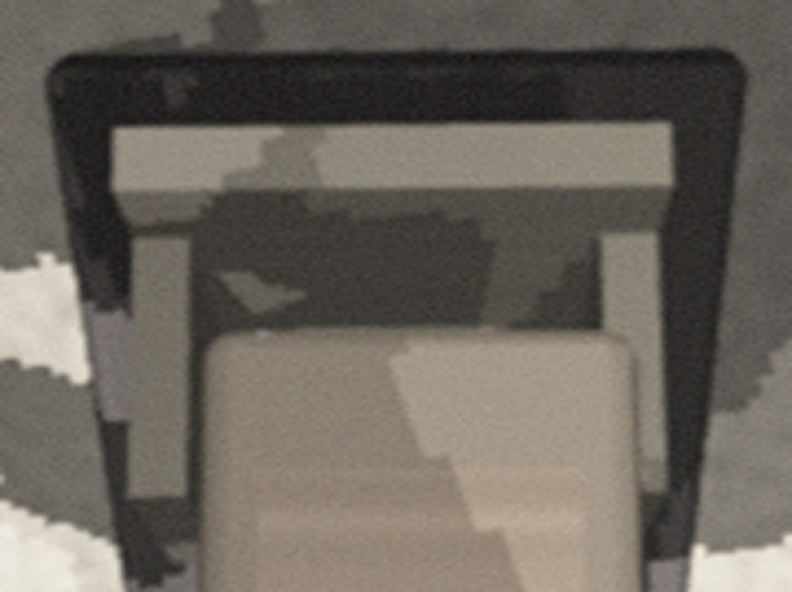

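```bash
sed -i 's/^SEAT=.*/SEAT=np.array([.5579,-.2151,.0377]);RY=-.160/' plan.py
python3 - <<'E'
from plan import *
for h in(.03,.0):
    P,R=place(SEAT+h*Z,d(RY),20,BT); move(P,R)
E
```

```text
shift [-0.1, 0.46, -0.08] turn [-0.0, -0.17, -0.07]
shift [-0.43, 1.4, -0.08] turn [-0.0, -0.17, -0.07]
```

Emit:
{"name": "carry_out", "arguments": {"motion": [[[-0.05, 0.2, -0.08], [0, -0.17, -0.07]], [[-0.1, 0.46, -0.08], [0, -0.17, -0.07]], [[-0.2, 0.7, -0.08], [0, -0.17, -0.07]], [[-0.27, 0.95, -0.08], [0, -0.17, -0.07]], [[-0.35, 1.15, -0.08], [0, -0.17, -0.07]], [[-0.41, 1.33, -0.08], [0, -0.17, -0.07]], [[-0.41, 1.33, -0.08], [0, -0.17, -0.07]], [[-0.41, 1.33, -0.08], [0, -0.17, -0.07]]]}}

```text
clock: 9.85
tool_pos: [0.5493, -0.2136, 0.2394]
tool_rot: [-0.684, 0.704, 0.067, 0.178]
wrist_force: [0.7, -0.6, -1.4]
width: 0.0352
```

```bash
python3 look.py 7 wrist side
python3 - <<'E'
from plan import *
P,R=place(SEAT,d(RY),20,BT); move(P,R)
E
python3 -c "
import cv2
im=cv2.imread('pics/wrist7.png')[40:200,220:400];cv2.imwrite('pics/w7c.png',cv2.resize(im,None,fx=4.4,fy=3.7,interpolation=cv2.INTER_CUBIC))
im=cv2.imread('pics/side7.png')[230:340,320:440];cv2.imwrite('pics/s7c.png',cv2.resize(im,None,fx=5,fy=5,interpolation=cv2.INTER_CUBIC))"
```

```text
9.95 [ 0.5493 -0.2136  0.2394] [-0.6845  0.7039  0.0667  0.1777] [-0.5307  0.5721  1.6885  0.2329  0.5669 -2.119 ] [ 0.05 -0.29 -2.35] 0.0357
shift [-0.02, 0.06, -0.0] turn [-0.0, 0.01, -0.01]
```

View pics/w7c.png

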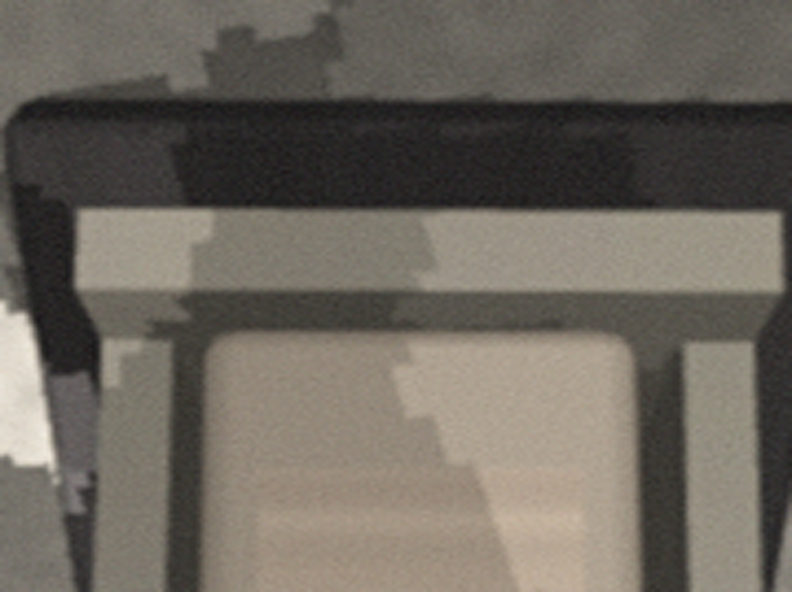

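View pics/s7c.png

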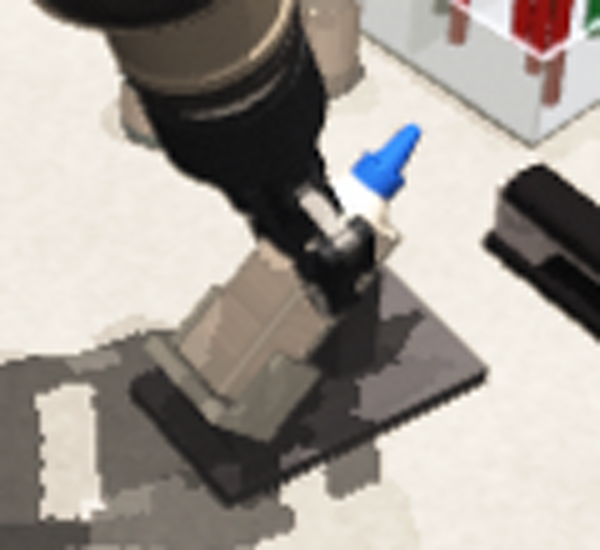

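Emit:
{"name": "carry_out", "arguments": {"motion": [[[-0.01, 0.03, 0], [0, 0, 0]], [[-0.02, 0.05, 0], [0, 0, 0]], [[-0.02, 0.07, 0], [0, 0, 0]], [[-0.03, 0.09, 0], [0, 0, 0]], [[-0.03, 0.09, 0], [0, 0, 0]], [[-0.03, 0.09, 0], [0, 0, 0]], [[-0.03, 0.09, 0], [0, 0, 0]], [[-0.03, 0.09, 0], [0, 0, 0]]]}}

```text
clock: 10.95
tool_pos: [0.549, -0.2135, 0.2392]
tool_rot: [-0.684, 0.704, 0.068, 0.178]
wrist_force: [-12.8, 5.2, 19.0]
width: 0.0355
```

Emit:
{"name": "carry_out", "arguments": {"motion": [[[-0.025, -0.054, 0], [0, 0, 0]], [[-0.025, -0.054, 0], [0, 0, 0]], [[-0.04, -0.047, 0], [0, 0, 0]], [[-0.055, -0.04, 0], [0, 0, 0]], [[-0.055, -0.04, 0], [0, 0, 0]], [[-0.055, -0.04, 0], [0, 0, 0]], [[-0.055, -0.04, 0], [0, 0, 0]], [[-0.055, -0.04, 0], [0, 0, 0]]]}}

```text
clock: 11.95
tool_pos: [0.5481, -0.2135, 0.2384]
tool_rot: [-0.684, 0.704, 0.068, 0.179]
wrist_force: [-1.0, 1.6, 8.2]
width: 0.0351
```

```bash
python3 look.py 8 wrist
python3 - <<'E'
from plan import *
from workcell import get_obs
P,R=place(SEAT,d(RY),20,BT); move(P,R)
o=get_obs();R0=Rq(o["tool_rot"]);print((o["tool_pos"]+R0.apply(BT)-SEAT).round(4), R0.inv().apply(o["wrist_force"]).round(1))
F=o["wrist_force"];f=d(RY);print("n",F@(Z-f)*.707,"u",F@(Z+f)*.707)
im=cv2.imread('pics/wrist8.png')[40:200,220:400];cv2.imwrite('pics/w8c.png',cv2.resize(im,None,fx=4.4,fy=3.7,interpolation=cv2.INTER_CUBIC))
E
```

```text
12.0 [ 0.5481 -0.2135  0.2385] [-0.6839  0.7041  0.0678  0.1789] [-0.5317  0.5715  1.6938  0.2371  0.5592 -2.124 ] [-1.32  1.08  8.29] 0.0355
shift [0.03, 0.04, 0.0] turn [0.01, 0.0, 0.03]
[-0.0007 -0.      0.001 ] [ 1.5 -8.3  0.8]
n 6.9064600119825865 u 4.8196556412594855
```

View pics/w8c.png

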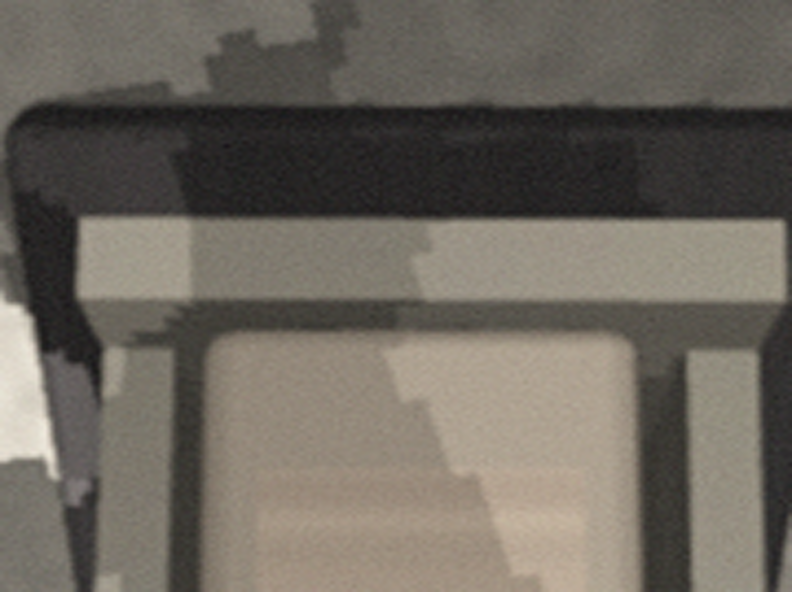

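Emit:
{"name": "carry_out", "arguments": {"motion": [[[0, 0, 0], [0, 0, 0]], [[0, 0, 0], [0, 0, 0]], [[0, 0, 0], [0, 0, 0]], [[0, 0, 0], [0, 0, 0]], [[0, 0, 0], [0, 0, 0]], [[0, 0, 0], [0, 0, 0]], [[0, 0, 0], [0, 0, 0]], [[0, 0, 0], [0, 0, 0]]], "grip": 60}}

```text
clock: 13.0
tool_pos: [0.5474, -0.2133, 0.2372]
tool_rot: [-0.684, 0.704, 0.067, 0.178]
wrist_force: [0.7, -0.8, -0.2]
width: 0.06
```

```bash
python3 look.py 9 wrist side scene
python3 - <<'E'
import cv2
im=cv2.imread('pics/side9.png')[230:340,320:440];cv2.imwrite('pics/s9c.png',cv2.resize(im,None,fx=5,fy=5,interpolation=cv2.INTER_CUBIC))
E
```

```text
13.15 [ 0.5474 -0.2133  0.2372] [-0.6845  0.7039  0.0667  0.1776] [-0.532   0.5727  1.6956  0.2364  0.5597 -2.1241] [0.23 1.02 0.8 ] 0.0601
```

View pics/wrist9.png

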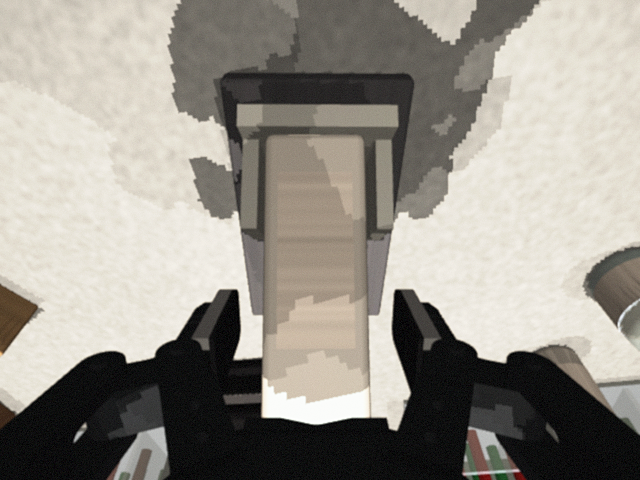

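View pics/s9c.png

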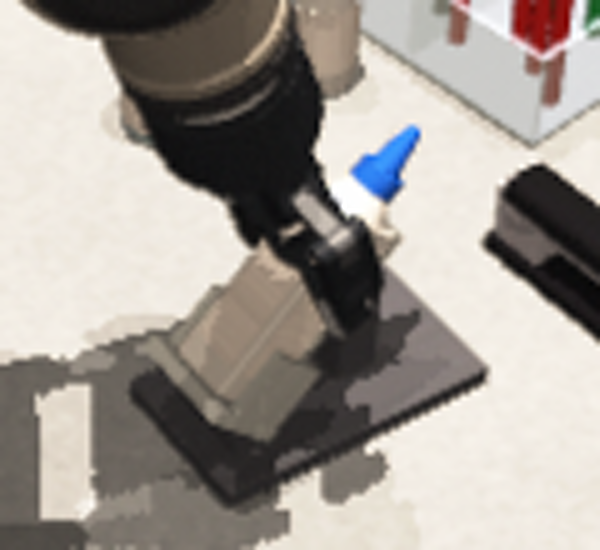

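```bash
cat >> plan.py <<'E'
def regrasp(back=0,tilt=-23,s=.096,off=.002):
    P,R=tool(d(RY),tilt,SEAT+s*(d(RY)+Z)*.70711); return P-R.apply([0,off+back,0]),R
E
python3 - <<'E'
from plan import *
from workcell import get_obs
o=get_obs();P0=o["tool_pos"];R0=Rq(o["tool_rot"])
P,R=regrasp(.08)
rv=(R0.inv()*R).as_rotvec()
s,t=rel(P0+.09*Z-.02*d(RY),R0,P0,R0);print("up",s.round(2).tolist())
P1=P0+.09*Z-.02*d(RY)
for k in(.25,.5,.75,1):
    Pk=P1+(P-P1)*k; Rk=R0*Rn.from_rotvec(rv*k);s,t=rel(Pk,Rk,P0,R0)
    print(k,s.round(2).tolist(),t.round(2).tolist(),ik(Pk,Rk,.16)[0].round(2))
E
```

```text
up [0.4, -3.05, 0.0]
0.25 [1.89, -2.48, -0.0] [-0.0, 0.0, 2.15] [-0.5   0.52  1.47  0.06  1.   -1.94]
0.5 [3.37, -1.91, -0.0] [-0.0, 0.0, 4.3] [-0.46  0.66  1.21 -0.01  1.3  -1.87]
0.75 [4.86, -1.34, -0.0] [-0.0, 0.0, 6.44] [-0.43  0.83  0.89 -0.06  1.63 -1.84]
1 [6.35, -0.76, -0.01] [-0.0, 0.01, 8.59] [-0.41  1.08  0.39 -0.11  2.06 -1.85]
```

Emit:
{"name": "carry_out", "arguments": {"motion": [[[0, -0.7, 0], [0, 0, 0]], [[0, -1.8, 0], [0, 0, 0]], [[0.2, -2.8, 0], [0, 0, 0]], [[0.9, -2.8, 0], [0, 0, 0.9]], [[1.89, -2.48, 0], [0, 0, 2.15]], [[2.9, -2.1, 0], [0, 0, 3.6]], [[3.8, -1.74, 0], [0, 0, 5]], [[4.7, -1.4, 0], [0, 0, 6.4]]]}}

```text
clock: 14.15
tool_pos: [0.6649, -0.2321, 0.3248]
tool_rot: [0.707, -0.695, 0.131, 0.019]
wrist_force: [0.4, -0.7, -0.2]
width: 0.0596
```

```bash
python3 look.py 10 wrist side
python3 - <<'E'
from plan import *
P,R=regrasp(.07);move(P,R)
E
```

```text
14.25 [ 0.666  -0.2321  0.3219] [ 0.7071 -0.6947  0.1306  0.0193] [-0.4326  0.807   0.9453 -0.0566  1.595  -1.8405] [ 0.03  0.25 -0.24] 0.0602
shift [1.59, -0.09, -0.02] turn [-0.0, 0.02, 2.16]
```

View pics/wrist10.png

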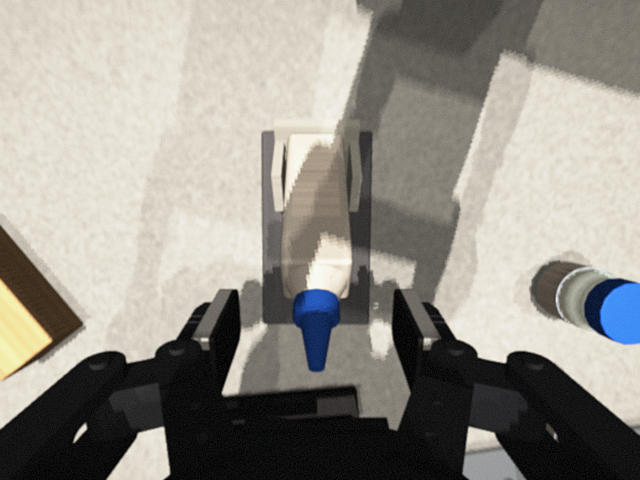

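View pics/side10.png

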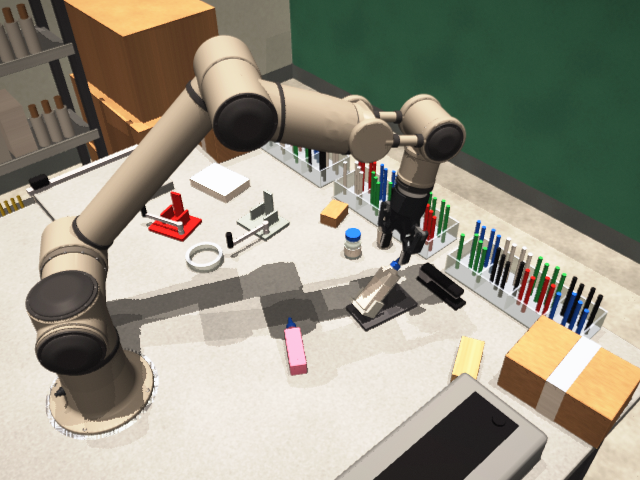

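Emit:
{"name": "carry_out", "arguments": {"motion": [[[0.6, -0.1, 0], [0, 0, 0.9]], [[1.3, -0.1, 0], [0, 0, 1.7]], [[1.59, -0.09, 0], [0, 0, 2.16]], [[1.59, -0.09, 0], [0, 0, 2.16]], [[1.59, -0.09, 0], [0, 0, 2.16]], [[1.59, -0.09, 0], [0, 0, 2.16]], [[1.59, -0.09, 0], [0, 0, 2.16]], [[1.59, -0.09, 0], [0, 0, 2.16]]]}}

```text
clock: 15.25
tool_pos: [0.7105, -0.2396, 0.3178]
tool_rot: [0.702, -0.68, 0.195, 0.084]
wrist_force: [0.2, 0.9, -1.4]
width: 0.0602
```

```bash
python3 look.py 11 wrist
python3 - <<'E'
from plan import *
import pickle
P,R=regrasp(0);move(P,R)
p=pickle.load(open("pics/wrist11.pkl","rb"));u=(d(RY)+Z)*.70711
print(proj([SEAT+.15*u,SEAT+.105*u+.018*(Z-d(RY))*.707],p).round(1).tolist())
from workcell import get_obs
o=get_obs();print(Rq(o["tool_rot"]).inv().apply(SEAT+.15*u-o["tool_pos"]).round(4))
E
```

```text
15.3 [ 0.7106 -0.2396  0.3177] [ 0.7021 -0.6798  0.1946  0.0842] [-0.4093  0.9843  0.6122 -0.1025  1.9305 -1.838 ] [ 0.28 -0.8  -0.64] 0.0598
shift [0.09, 2.4, -0.0] turn [0.0, 0.01, 0.04]
[[317.1, 345.3], [317.0, 246.5]]
[ 2.270e-02  1.791e-01 -1.000e-04]
```

View pics/wrist11.png

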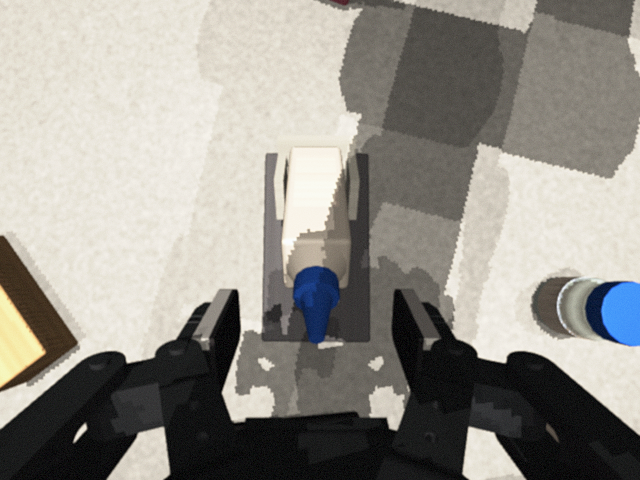

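Emit:
{"name": "carry_out", "arguments": {"motion": [[[0.03, 0.6, 0], [0, 0, 0]], [[0.05, 1.2, 0], [0, 0, 0.04]], [[0.07, 1.7, 0], [0, 0, 0.04]], [[0.09, 2.1, 0], [0, 0, 0.04]], [[0.09, 2.3, 0], [0, 0, 0.04]], [[0.09, 2.38, 0], [0, 0, 0.04]], [[0.09, 2.38, 0], [0, 0, 0.04]], [[0.09, 2.38, 0], [0, 0, 0.04]]]}}

```text
clock: 16.3
tool_pos: [0.6859, -0.2356, 0.2511]
tool_rot: [0.702, -0.68, 0.196, 0.085]
wrist_force: [0.9, 0.6, -0.1]
width: 0.0596
```

```bash
python3 look.py 12 wrist side
python3 - <<'E'
from plan import *
P,R=regrasp(0);move(P,R)
im=cv2.imread('pics/side12.png')[210:340,320:460];cv2.imwrite('pics/s12c.png',cv2.resize(im,None,fx=4.4,fy=4.4,interpolation=cv2.INTER_CUBIC))
E
```

```text
16.4 [ 0.6859 -0.2356  0.2509] [ 0.7019 -0.6795  0.1957  0.0854] [-0.4171  0.9653  0.8335 -0.1011  1.7315 -1.825 ] [-0.29  0.59 -0.55] 0.0599
shift [-0.0, 0.03, -0.01] turn [0.0, 0.01, -0.0]
```

View pics/wrist12.png

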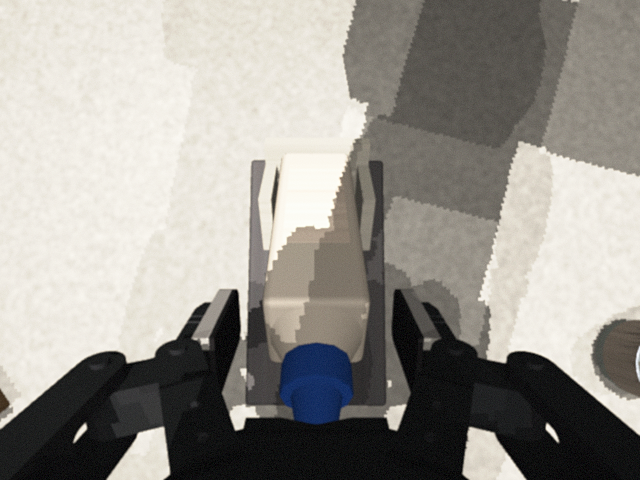

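View pics/s12c.png

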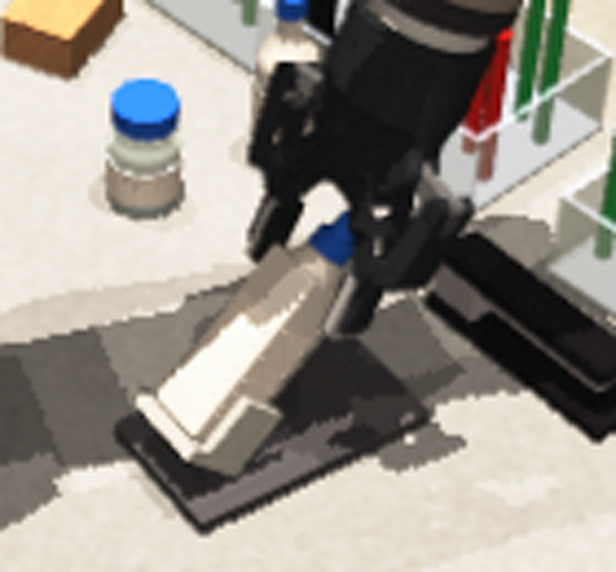

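Emit:
{"name": "carry_out", "arguments": {"motion": [[[0, 0.02, 0], [0, 0, 0]], [[0, 0.02, 0], [0, 0, 0]], [[0, 0.02, 0], [0, 0, 0]], [[0, 0.02, 0], [0, 0, 0]], [[0, 0.02, 0], [0, 0, 0]], [[0, 0.02, 0], [0, 0, 0]], [[0, 0.02, 0], [0, 0, 0]], [[0, 0.02, 0], [0, 0, 0]]], "grip": 20, "squeeze": 60}}

```text
clock: 17.4
tool_pos: [0.6856, -0.2356, 0.2503]
tool_rot: [0.702, -0.68, 0.196, 0.085]
wrist_force: [0.6, -1.1, 3.5]
width: 0.0351
```

```bash
python3 look.py 13 wrist side
python3 - <<'E'
from plan import *
from workcell import get_obs
o=get_obs();P0=o["tool_pos"];R0=Rq(o["tool_rot"])
u=(d(RY)+Z)*.70711
print("base in tool",R0.inv().apply(SEAT-P0).round(4),"axis",R0.inv().apply(u).round(3))
im=cv2.imread('pics/side13.png')[210:340,320:460];cv2.imwrite('pics/s13c.png',cv2.resize(im,None,fx=4.4,fy=4.4,interpolation=cv2.INTER_CUBIC))
E
```

```text
17.5 [ 0.6856 -0.2356  0.2503] [ 0.7019 -0.6795  0.1958  0.0854] [-0.4172  0.9652  0.8355 -0.1012  1.7298 -1.8249] [ 0.83 -1.06  4.41] 0.0348
base in tool [-0.0359  0.2462 -0.    ] axis [ 0.374 -0.927 -0.   ]
```

View pics/wrist13.png

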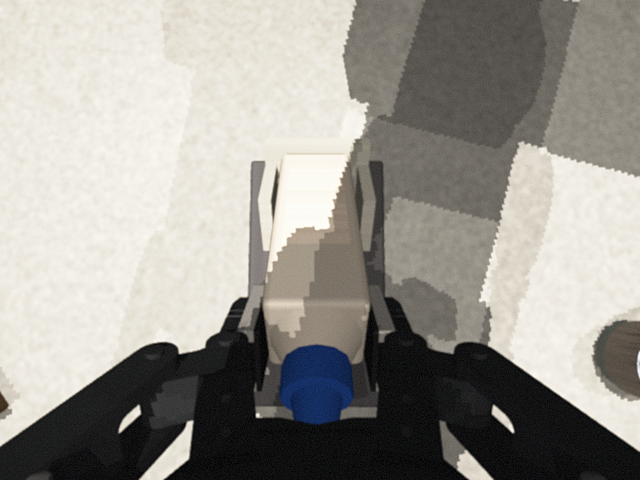

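View pics/s13c.png

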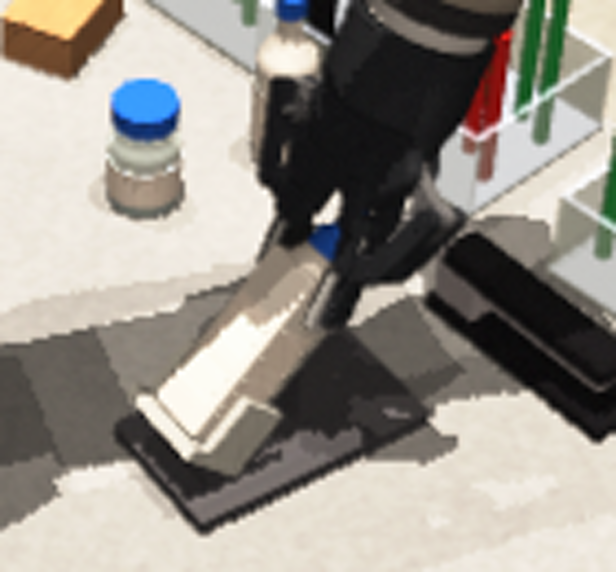

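```bash
cat >> plan.py <<'E'
BT2=np.array([-.0359,.2462,0.])
E
python3 - <<'E'
from plan import *
from workcell import get_obs
o=get_obs();P0=o["tool_pos"];R0=Rq(o["tool_rot"])
P,R=place(BAY+.07*Z,d(HY),22,BT2)
rv=(R0.inv()*R).as_rotvec()
base0=SEAT
for k,h in((0,.04),(0,.09),(.1,.12),(.25,.13),(.4,.13),(.55,.12),(.7,.11),(.85,.1),(1,.085)):
    bs=SEAT+(BAY-SEAT)*k; bs[2]=.037+h if k<.2 else h+.012
    Rk=R0*Rn.from_rotvec(rv*k);Pk=bs-Rk.apply(BT2);s,t=rel(Pk,Rk,P0,R0)
    print(k,s.round(2).tolist(),t.round(2).tolist(),ik(Pk,Rk,.16)[0].round(2),Pk.round(3))
E
```

```text
0 [-0.51, -1.2, -0.0] [0.0, 0.0, 0.0] [-0.41  0.97  0.73 -0.1   1.84 -1.83] [ 0.686 -0.236  0.29 ]
0 [-1.16, -2.74, -0.0] [0.0, 0.0, 0.0] [-0.41  0.96  0.62 -0.11  1.96 -1.85] [ 0.686 -0.236  0.34 ]
0.1 [-2.32, -3.68, 1.46] [-0.0, -0.33, -0.89] [-0.37  0.84  0.75 -0.07  1.87 -1.82] [ 0.672 -0.189  0.379]
0.25 [-3.28, -3.15, 3.62] [-0.01, -0.83, -2.24] [-0.29  0.7   1.01 -0.02  1.64 -1.77] [ 0.65  -0.12   0.376]
0.4 [-4.42, -2.96, 5.74] [-0.01, -1.32, -3.58] [-0.21  0.58  1.19  0.01  1.46 -1.73] [ 0.627 -0.052  0.384]
0.55 [-5.42, -2.36, 7.82] [-0.02, -1.82, -4.92] [-0.11  0.49  1.35  0.03  1.26 -1.69] [0.603 0.015 0.379]
0.7 [-6.38, -1.65, 9.86] [-0.02, -2.32, -6.26] [ 0.    0.43  1.49  0.03  1.07 -1.62] [0.578 0.081 0.371]
0.85 [-7.28, -0.84, 11.85] [-0.02, -2.81, -7.6] [ 0.12  0.39  1.6   0.    0.89 -1.53] [0.553 0.146 0.359]
1 [-8.06, 0.22, 13.82] [-0.03, -3.31, -8.94] [ 0.26  0.38  1.7  -0.08  0.69 -1.39] [0.529 0.209 0.339]
```

Emit:
{"name": "carry_out", "arguments": {"motion": [[[-0.25, -0.6, 0], [0, 0, 0]], [[-0.8, -1.8, 0], [0, 0, 0]], [[-1.4, -3.0, 0.2], [0, 0, 0]], [[-2.32, -3.68, 1.46], [0, -0.33, -0.89]], [[-2.8, -3.4, 2.7], [0, -0.6, -1.6]], [[-3.5, -3.1, 4.0], [0, -0.92, -2.5]], [[-4.2, -3.0, 5.3], [0, -1.22, -3.3]], [[-4.75, -2.75, 6.4], [0, -1.5, -4]]]}}

```text
clock: 18.5
tool_pos: [0.6176, -0.0286, 0.3829]
tool_rot: [0.718, -0.696, 0.028, 0.006]
wrist_force: [0.6, 0.2, -1.9]
width: 0.0348
```

```bash
python3 look.py 14 side
python3 - <<'E'
from plan import *
from workcell import get_obs
o=get_obs();P0=o["tool_pos"];R0=Rq(o["tool_rot"])
P,R=place(BAY+.07*Z,d(HY),22,BT2)
rv=(R0.inv()*R).as_rotvec();b0=P0+R0.apply(BT2);print(b0.round(3))
b1=BAY+.08*Z
for k in(.33,.67,1):
    Rk=R0*Rn.from_rotvec(rv*k);Pk=b0+(b1-b0)*k-Rk.apply(BT2);s,t=rel(Pk,Rk,P0,R0)
    print(k,s.round(2).tolist(),t.round(2).tolist())
E
```

```text
18.55 [ 0.6162 -0.0245  0.383 ] [ 0.7186 -0.6949  0.026   0.0073] [-0.1699  0.5407  1.2662  0.0262  1.3865 -1.7197] [-0.04  4.98 -1.77] 0.035
[ 0.569 -0.015  0.139]
0.33 [-1.01, 0.51, 2.59] [-0.03, -0.58, -1.62]
0.67 [-2.04, 1.2, 5.19] [-0.06, -1.18, -3.29]
1 [-3.03, 2.04, 7.66] [-0.09, -1.76, -4.91]
```

View pics/side14.png

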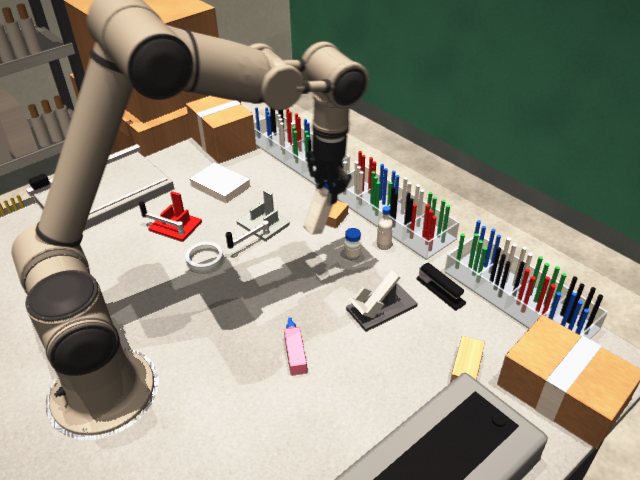

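Emit:
{"name": "carry_out", "arguments": {"motion": [[[-0.5, 0.2, 1.3], [0, -0.29, -0.81]], [[-1.01, 0.45, 2.59], [-0.03, -0.58, -1.62]], [[-1.52, 0.8, 3.9], [-0.04, -0.88, -2.45]], [[-2.04, 1.15, 5.19], [-0.06, -1.18, -3.29]], [[-2.54, 1.55, 6.4], [-0.08, -1.47, -4.1]], [[-3.03, 2, 7.5], [-0.09, -1.76, -4.91]], [[-3.03, 2, 7.6], [-0.09, -1.76, -4.91]], [[-3.03, 2, 7.6], [-0.09, -1.76, -4.91]]]}}

```text
clock: 19.55
tool_pos: [0.5324, 0.2021, 0.3336]
tool_rot: [0.7, -0.687, -0.174, -0.093]
wrist_force: [-0.5, -1.5, -2.9]
width: 0.0349
```

```bash
python3 look.py 15 side wrist scene
python3 - <<'E'
from plan import *
import pickle
for h in (.05,0):
    P,R=place(BAY+h*Z,d(HY),22,BT2);move(P,R)
from workcell import get_obs
o=get_obs();b0=o["tool_pos"]+Rq(o["tool_rot"]).apply(BT2);print(b0.round(4))
for n,(x0,y0,x1,y1) in(("side",(210,130,310,260)),("scene",(285,120,395,240))):
    im=cv2.resize(cv2.imread(f"pics/{n}15.png")[y0:y1,x0:x1],None,fx=4.4,fy=4.4,interpolation=cv2.INTER_CUBIC);cv2.imwrite(f"pics/{n}15c.png",im)
E
```

```text
19.7 [0.5328 0.2012 0.3336] [ 0.6997 -0.6867 -0.1738 -0.0935] [ 0.2387  0.4125  1.6588 -0.0768  0.694  -1.398 ] [-0.07  0.1  -1.62] 0.0348
shift [-0.46, 0.89, 0.29] turn [0.07, -0.06, -0.04]
shift [-1.08, 2.44, 0.3] turn [0.07, -0.06, -0.04]
[0.5907 0.2071 0.0917]
```

View pics/side15c.png

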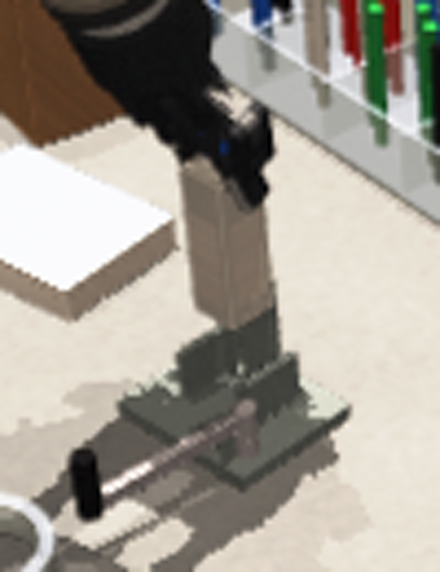

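View pics/scene15c.png

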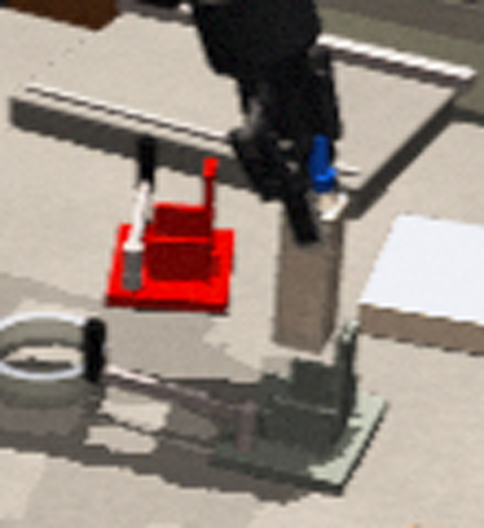

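View pics/wrist15.png

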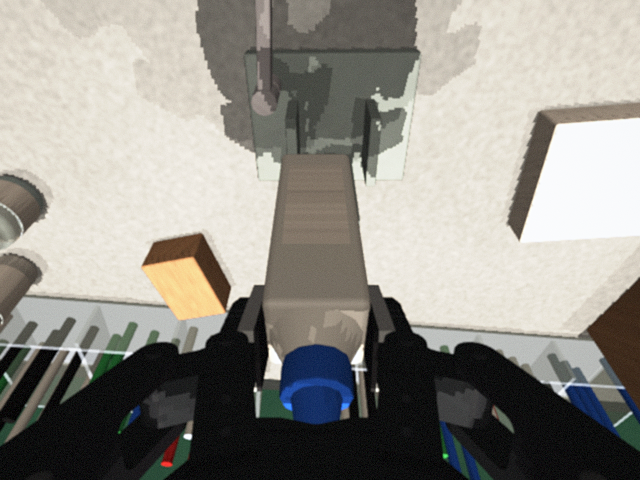

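Emit:
{"name": "carry_out", "arguments": {"motion": [[[-0.1, 0.2, 0.15], [0.03, -0.03, -0.02]], [[-0.25, 0.5, 0.29], [0.07, -0.06, -0.04]], [[-0.4, 0.75, 0.29], [0.07, -0.06, -0.04]], [[-0.44, 0.83, 0.29], [0.07, -0.06, -0.04]], [[-0.44, 0.83, 0.29], [0.07, -0.06, -0.04]], [[-0.44, 0.83, 0.29], [0.07, -0.06, -0.04]], [[-0.44, 0.83, 0.29], [0.07, -0.06, -0.04]], [[-0.44, 0.83, 0.29], [0.07, -0.06, -0.04]]]}}

```text
clock: 20.7
tool_pos: [0.5282, 0.2104, 0.3053]
tool_rot: [0.701, -0.684, -0.178, -0.092]
wrist_force: [0.4, -0.1, -1.6]
width: 0.0352
```

```bash
python3 look.py 16 side wrist scene
cat > bay.py <<'E'
from plan import *
import pickle,sys
from workcell import get_obs
tag=sys.argv[1];h=float(sys.argv[2])
for hh in (h,0):
    P,R=place(BAY+hh*Z,d(HY),22,BT2);move(P,R)
o=get_obs();R0=Rq(o["tool_rot"]);b0=o["tool_pos"]+R0.apply(BT2);ax=R0.apply([.3744,-.9272,0]);print("base",b0.round(4),"rel",(b0-BAY).round(4),"axis",ax.round(3))
g=d(HY);l=d(HY+np.pi/2)
def H(x,y,z): return BAY*[1,1,0]+x*g+y*l+z*Z
b=b0;bx=np.cross(R0.apply([0,0,1]),ax); by_=R0.apply([0,0,1])
L=[]
for s in(-1,1): L+=[(H(-.018,s*.023,.047),H(.029,s*.023,.047)),(H(-.018,s*.023,.012),H(-.018,s*.023,.047)),(H(-.0475,s*.0575,.012),H(.0475,s*.0575,.012)),(H(s*.0475,-.0575,.012),H(s*.0475,.0575,.012)),(H(.023,s*.015,.012),H(.023,s*.015,.097))]
L+=[(H(.023,-.015,.097),H(.023,.015,.097))]
C=[(-1,-1),(-1,1),(1,1),(1,-1)]
L2=[]
for i in range(4):
    q=[b+.018*(a*bx+c*by_) for a,c in(C[i],C[(i+1)%4])];L2+=[tuple(q),(q[0],q[0]+.105*ax)]
for n,(x0,y0,x1,y1),k in(("side",(210,130,310,260),4.4),("scene",(285,120,395,240),4.4),("wrist",(220,20,440,220),3)):
    p=pickle.load(open(f"pics/{n}{tag}.pkl","rb"))
    im=cv2.resize(cv2.imread(f"pics/{n}{tag}.png")[y0:y1,x0:x1],None,fx=k,fy=k,interpolation=cv2.INTER_CUBIC)
    for LL,col in((L,(0,0,255)),(L2,(0,255,0))):
        for A,Bq in LL:
            ab=(proj([A,Bq],p)-[x0-.4,y0-.4])*k;cv2.line(im,tuple(map(int,ab[0])),tuple(map(int,ab[1])),col,1)
    cv2.imwrite(f"pics/{n}{tag}c.png",im)
E
python3 bay.py 16 .05
```

```text
20.85 [0.5282 0.2104 0.3052] [ 0.7012 -0.6843 -0.1776 -0.0919] [ 0.2565  0.4456  1.6972 -0.085   0.6193 -1.3781] [-1.23  0.19 -2.8 ] 0.0347
shift [0.0, 0.06, -0.03] turn [-0.01, 0.02, 0.0]
shift [-0.62, 1.6, -0.04] turn [-0.01, 0.02, 0.0]
base [0.5867 0.2177 0.0635] rel [-0.0008  0.0011  0.0515] axis [-0. -0.  1.]
```

View pics/side16c.png

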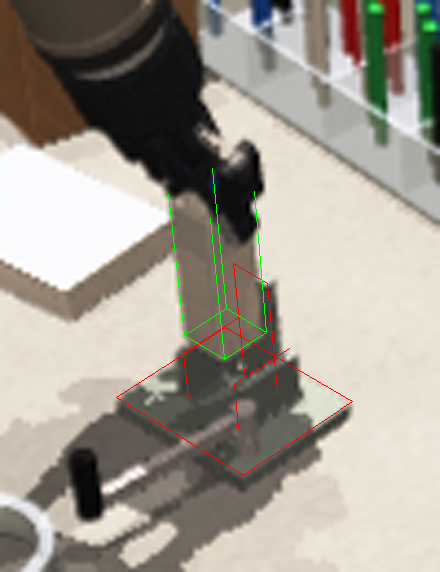

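View pics/scene16c.png

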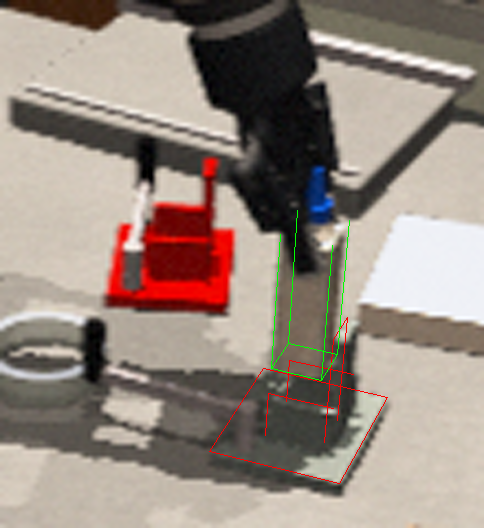

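View pics/wrist16c.png

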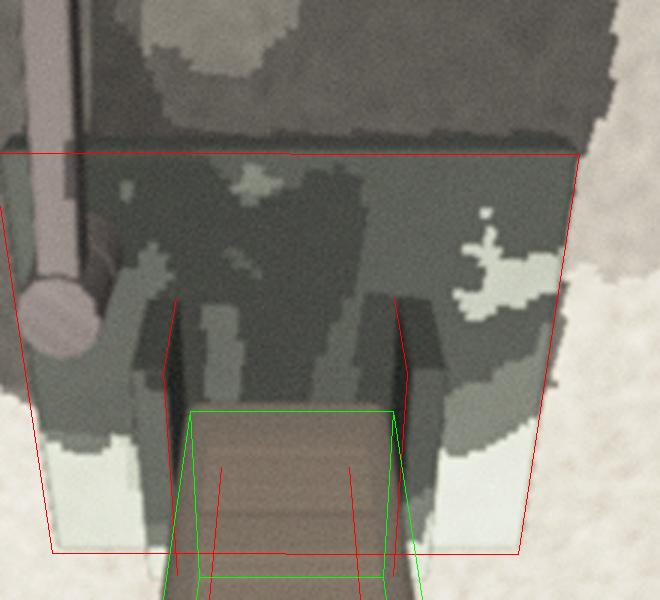

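Emit:
{"name": "carry_out", "arguments": {"motion": [[[-0.08, 0.2, -0.03], [0, 0, 0]], [[-0.18, 0.5, -0.04], [0, 0, 0]], [[-0.3, 0.8, -0.04], [0, 0, 0]], [[-0.42, 1.1, -0.04], [0, 0, 0]], [[-0.52, 1.35, -0.04], [0, 0, 0]], [[-0.58, 1.5, -0.04], [0, 0, 0]], [[-0.58, 1.5, -0.04], [0, 0, 0]], [[-0.58, 1.5, -0.04], [0, 0, 0]]]}}

```text
clock: 21.85
tool_pos: [0.5292, 0.2093, 0.2572]
tool_rot: [0.701, -0.684, -0.178, -0.092]
wrist_force: [0.2, 0.1, -1.7]
width: 0.0349
```

```bash
python3 look.py 17 side wrist scene; python3 bay.py 17 .001
```

```text
22.0 [0.5291 0.2093 0.2572] [ 0.7013 -0.6842 -0.1778 -0.0921] [ 0.2541  0.5134  1.7445 -0.1004  0.5039 -1.3617] [-0.64  0.02 -2.6 ] 0.0348
shift [-0.03, 0.08, 0.0] turn [-0.01, 0.02, 0.01]
shift [-0.05, 0.11, 0.0] turn [-0.01, 0.02, 0.01]
base [0.5878 0.2167 0.0156] rel [0.0003 0.0001 0.0036] axis [-0.001 -0.001  1.   ]
```

View pics/wrist17c.png

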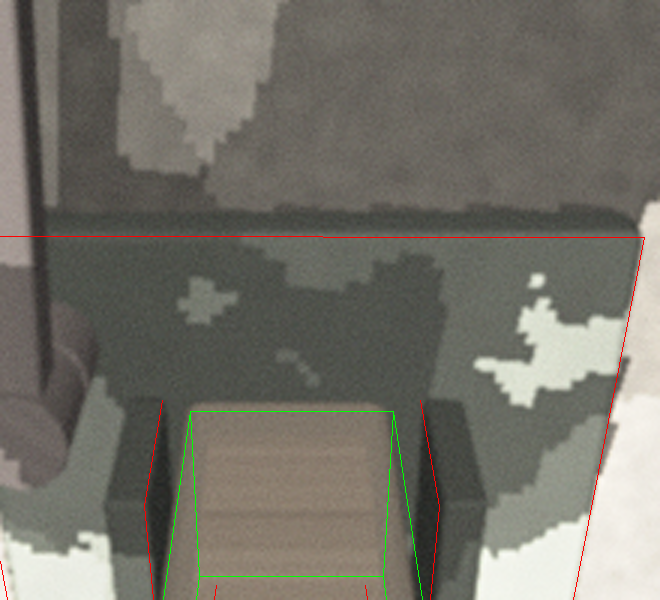

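View pics/side17c.png

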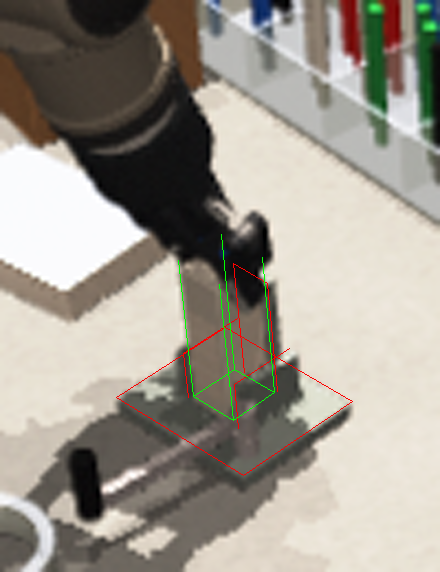

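Emit:
{"name": "carry_out", "arguments": {"motion": [[[-0.01, 0.03, 0], [0, 0, 0]], [[-0.02, 0.05, 0], [0, 0, 0]], [[-0.03, 0.07, 0], [0, 0, 0]], [[-0.04, 0.09, 0], [0, 0, 0]], [[-0.05, 0.11, 0], [0, 0, 0]], [[-0.05, 0.11, 0], [0, 0, 0]], [[-0.05, 0.11, 0], [0, 0, 0]], [[-0.05, 0.11, 0], [0, 0, 0]]]}}

```text
clock: 23.0
tool_pos: [0.5292, 0.2093, 0.2553]
tool_rot: [0.701, -0.684, -0.179, -0.093]
wrist_force: [-6.3, -2.1, 12.3]
width: 0.0348
```

Emit:
{"name": "carry_out", "arguments": {"motion": [[[0.01, -0.02, 0], [0, 0, 0]], [[0.02, -0.04, 0], [0, 0, 0]], [[0.02, -0.045, 0], [0, 0, 0]], [[0.02, -0.045, 0], [0, 0, 0]], [[0.02, -0.045, 0], [0, 0, 0]], [[0.02, -0.045, 0], [0, 0, 0]], [[0.02, -0.045, 0], [0, 0, 0]], [[0.02, -0.045, 0], [0, 0, 0]]]}}

```text
clock: 24.0
tool_pos: [0.5292, 0.2093, 0.2554]
tool_rot: [0.701, -0.684, -0.178, -0.092]
wrist_force: [-2.0, -0.6, 6.2]
width: 0.0348
```

```bash
python3 look.py 18 side wrist scene; python3 bay.py 18 .001
```

```text
24.15 [0.5293 0.2093 0.2554] [ 0.7012 -0.6841 -0.1782 -0.0925] [ 0.254   0.5162  1.7462 -0.1015  0.4984 -1.3605] [-2.44 -1.32  6.32] 0.0347
shift [-0.02, 0.02, 0.01] turn [-0.01, 0.02, 0.02]
shift [-0.03, 0.05, 0.01] turn [-0.01, 0.02, 0.02]
base [0.5882 0.2167 0.0138] rel [0.0007 0.0001 0.0018] axis [-0.002 -0.001  1.   ]
```

View pics/wrist18c.png

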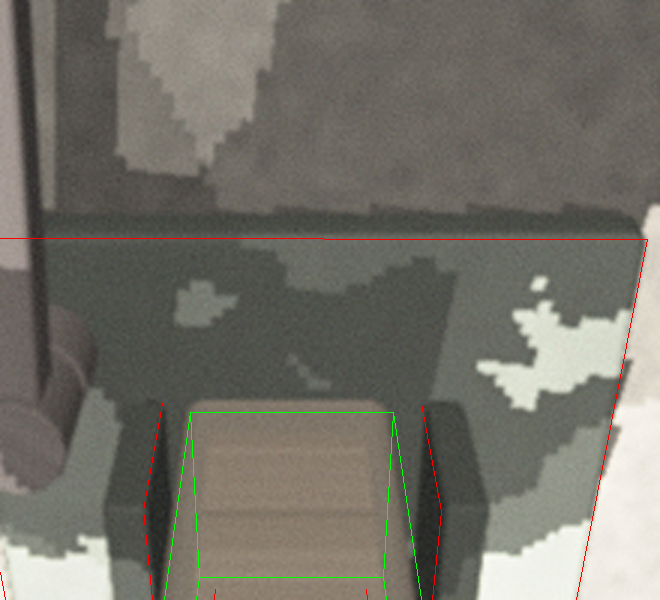

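Emit:
{"name": "carry_out", "arguments": {"motion": [[[0, 0, 0], [0, 0, 0]], [[0, 0, 0], [0, 0, 0]], [[0, 0, 0], [0, 0, 0]], [[0, 0, 0], [0, 0, 0]], [[0, 0, 0], [0, 0, 0]], [[0, 0, 0], [0, 0, 0]], [[0, 0, 0], [0, 0, 0]], [[0, 0, 0], [0, 0, 0]]], "grip": 58}}

```text
clock: 25.15
tool_pos: [0.5289, 0.2093, 0.2547]
tool_rot: [0.701, -0.684, -0.178, -0.092]
wrist_force: [-0.3, 0.2, -0.4]
width: 0.058
```

```bash
python3 look.py 19 side wrist scene; python3 bay.py 19 .001
```

```text
25.3 [0.5289 0.2093 0.2547] [ 0.7012 -0.6843 -0.1776 -0.0918] [ 0.2541  0.517   1.747  -0.1014  0.4986 -1.3605] [0.4  0.14 0.26] 0.058
shift [0.0, 0.0, 0.01] turn [-0.01, 0.02, 0.0]
shift [-0.01, 0.03, 0.01] turn [-0.01, 0.02, 0.0]
base [0.5874 0.2166 0.013 ] rel [-0.0001  0.      0.001 ] axis [-0. -0.  1.]
```

View pics/wrist19.png

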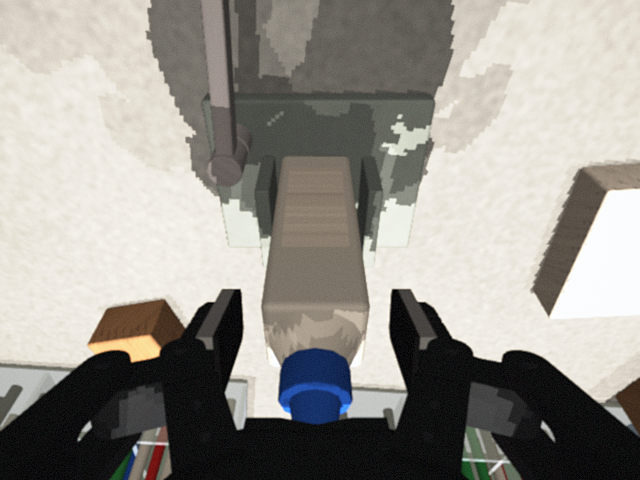

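View pics/side19c.png

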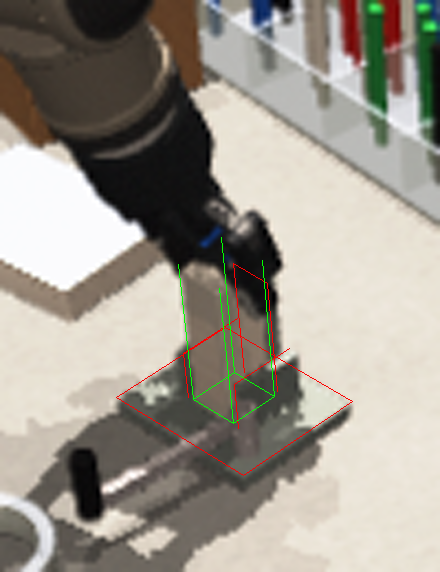

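```bash
cat >> plan.py <<'E'
HG=BAY*[1,1,0]+d(HY)*-.028+d(HY+np.pi/2)*-.042
def knob(a,z,rad=.118,over=0.):
    dd=d(HY+np.pi/2+a); tang=np.array([dd[1],-dd[0],0]) # closing direction
    k=HG+rad*dd+over*tang; return np.array([k[0],k[1],z]),rot(-dd,-Z)
E
python3 - <<'E'
from plan import *
from workcell import get_obs
o=get_obs();P0=o["tool_pos"];R0=Rq(o["tool_rot"])
P1=P0-R0.apply([0,.11,0])
P,R=knob(1.489,.31);print(P,HG)
rv=(R0.inv()*R).as_rotvec()
for k in(0,.5,1):
    s,t=rel(P1+(P-P1)*k,R0*Rn.from_rotvec(rv*k),P0,R0);print(k,s.round(2).tolist(),t.round(2).tolist())
E
```

```text
[0.44691477 0.16676189 0.31      ] [0.56481942 0.17150464 0.        ]
0 [-0.0, -3.67, -0.0] [0.0, 0.0, 0.0]
0.5 [-0.99, -3.23, -0.53] [-0.09, 0.47, 2.2]
1 [-1.99, -2.79, -1.07] [-0.19, 0.94, 4.4]
```

Emit:
{"name": "carry_out", "arguments": {"motion": [[[0, -0.6, 0], [0, 0, 0]], [[0, -1.6, 0], [0, 0, 0]], [[0, -2.8, 0], [0, 0, 0]], [[0, -3.67, 0], [0, 0, 0]], [[-0.5, -3.5, -0.3], [-0.05, 0.25, 1.1]], [[-1, -3.23, -0.53], [-0.09, 0.47, 2.2]], [[-1.6, -3, -0.85], [-0.15, 0.75, 3.4]], [[-1.99, -2.79, -1.07], [-0.19, 0.94, 4.4]]]}}

```text
clock: 26.3
tool_pos: [0.4459, 0.1664, 0.3108]
tool_rot: [-0.707, 0.707, 0.013, -0.015]
wrist_force: [0.2, -0.1, -0.2]
width: 0.058
```

Emit:
{"name": "carry_out", "arguments": {"motion": [[[0, 0, 0], [0, 0, 0]], [[0, 0, 0], [0, 0, 0]], [[0, 0, 0], [0, 0, 0]], [[0, 0, 0], [0, 0, 0]], [[0, 0, 0], [0, 0, 0]], [[0, 0, 0], [0, 0, 0]], [[0, 0, 0], [0, 0, 0]], [[0, 0, 0], [0, 0, 0]]], "grip": 36}}

```text
clock: 27.3
tool_pos: [0.4468, 0.1667, 0.3099]
tool_rot: [-0.707, 0.707, 0.014, -0.014]
wrist_force: [-0.2, 0.1, 0.2]
width: 0.0361
```

```bash
python3 look.py 20 side wrist scene
python3 - <<'E'
from plan import *
import pickle
P,R=knob(1.489,.225);move(P,R)
p=pickle.load(open("pics/wrist20.pkl","rb"));print(proj([P*[1,1,0]+.079*Z, HG+.047*Z],p).round(1).tolist())
E
```

```text
27.45 [0.4468 0.1667 0.3099] [-0.7069  0.7071  0.0143 -0.0144] [ 1.9630e-01  3.6030e-01  1.7893e+00 -3.0000e-04  9.9220e-01 -1.4149e+00] [ 0.7  -0.22 -0.31] 0.036
shift [0.0, 2.83, 0.0] turn [0.0, 0.0, -0.0]
[[317.2, 256.0], [316.8, 395.7]]
```

View pics/wrist20.png

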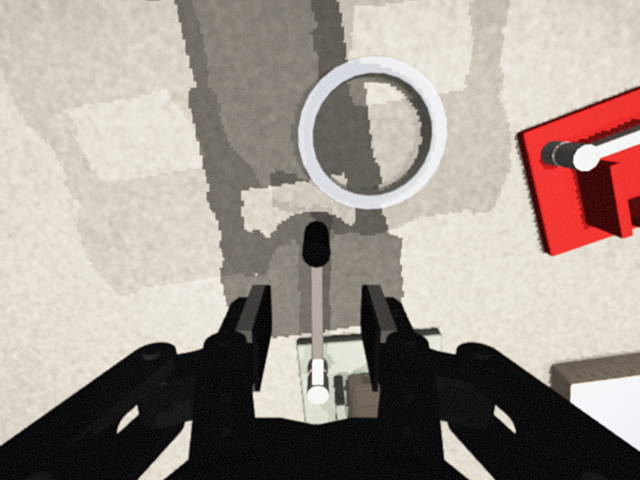

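View pics/side20.png

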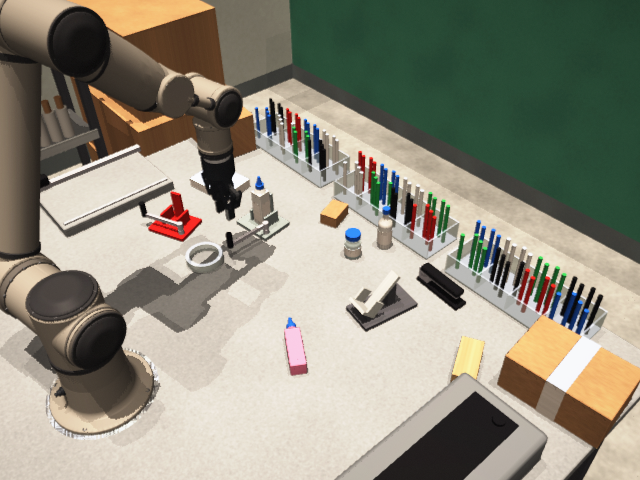

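Emit:
{"name": "carry_out", "arguments": {"motion": [[[0, 0.5, 0], [0, 0, 0]], [[0, 1.2, 0], [0, 0, 0]], [[0, 1.9, 0], [0, 0, 0]], [[0, 2.5, 0], [0, 0, 0]], [[0, 2.8, 0], [0, 0, 0]], [[0, 2.8, 0], [0, 0, 0]], [[0, 2.8, 0], [0, 0, 0]], [[0, 2.8, 0], [0, 0, 0]]]}}

```text
clock: 28.45
tool_pos: [0.447, 0.1667, 0.2266]
tool_rot: [-0.707, 0.707, 0.015, -0.014]
wrist_force: [0.5, -0.2, 0.3]
width: 0.036
```

Emit:
{"name": "carry_out", "arguments": {"motion": [[[0, 0, 0], [0, 0, 0]], [[0, 0, 0], [0, 0, 0]], [[0, 0, 0], [0, 0, 0]], [[0, 0, 0], [0, 0, 0]], [[0, 0, 0], [0, 0, 0]], [[0, 0, 0], [0, 0, 0]], [[0, 0, 0], [0, 0, 0]], [[0, 0, 0], [0, 0, 0]]], "grip": 22, "squeeze": 20}}

```text
clock: 29.45
tool_pos: [0.4468, 0.1667, 0.2259]
tool_rot: [-0.707, 0.707, 0.014, -0.014]
wrist_force: [-0.3, 0.2, -0.1]
width: 0.0216
```

```bash
python3 look.py 21 wrist
python3 - <<'E'
from plan import *
from workcell import get_obs
o=get_obs();P0=o["tool_pos"];R0=Rq(o["tool_rot"])
for a in np.arange(1.4,-.01,-.1):
    P,R=knob(a,P0[2],over=.003);s,t=rel(P,R,P0,R0);print(round(a,2),s.round(2).tolist(),t.round(2).tolist())
E
```

```text
29.5 [0.4468 0.1667 0.226 ] [-0.7069  0.7071  0.0143 -0.0144] [ 1.9630e-01  4.8980e-01  1.8760e+00 -3.0000e-04  7.7600e-01 -1.4148e+00] [-0.84  0.42 -0.  ] 0.022
1.4 [0.03, -0.0, 0.45] [0.0, 1.02, -0.0]
1.3 [0.09, -0.0, 0.84] [0.0, 2.17, -0.0]
1.2 [0.2, -0.0, 1.22] [0.0, 3.32, -0.0]
1.1 [0.34, -0.0, 1.59] [0.0, 4.46, -0.0]
1.0 [0.51, -0.0, 1.94] [0.0, 5.61, -0.0]
0.9 [0.72, -0.0, 2.27] [0.0, 6.75, -0.0]
0.8 [0.97, -0.0, 2.58] [0.0, 7.9, -0.0]
0.7 [1.24, -0.0, 2.86] [0.0, 9.04, -0.0]
0.6 [1.54, -0.0, 3.12] [0.0, 10.19, 0.0]
0.5 [1.86, -0.0, 3.34] [0.0, 11.34, 0.0]
0.4 [2.2, -0.0, 3.53] [0.0, 12.48, 0.0]
0.3 [2.57, -0.0, 3.69] [0.0, 13.63, 0.0]
0.2 [2.94, -0.0, 3.81] [0.0, 14.77, 0.0]
0.1 [3.33, -0.0, 3.89] [0.0, 15.92, 0.0]
-0.0 [3.72, -0.0, 3.93] [0.0, 17.07, 0.0]
```

View pics/wrist21.png

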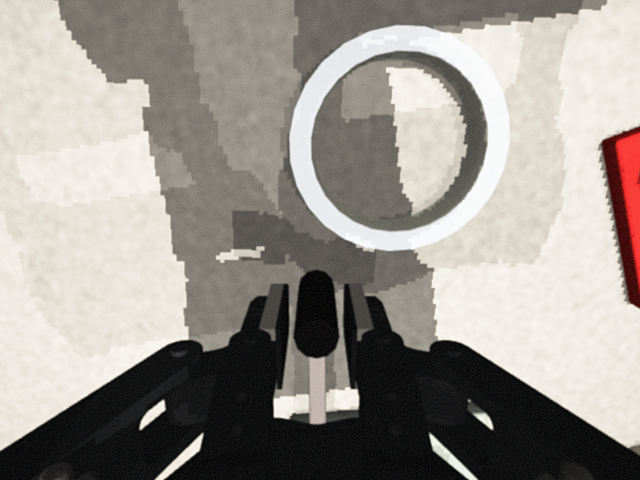

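Emit:
{"name": "carry_out", "arguments": {"motion": [[[0.03, 0, 0.45], [0, 1.02, 0]], [[0.09, 0, 0.84], [0, 2.17, 0]], [[0.2, 0, 1.22], [0, 3.32, 0]], [[0.34, 0, 1.59], [0, 4.46, 0]], [[0.51, 0, 1.94], [0, 5.61, 0]], [[0.72, 0, 2.27], [0, 6.75, 0]], [[0.97, 0, 2.58], [0, 7.9, 0]], [[0.97, 0, 2.58], [0, 7.9, 0]]]}}

```text
clock: 30.5
tool_pos: [0.4729, 0.2455, 0.2258]
tool_rot: [-0.67, 0.67, -0.225, 0.225]
wrist_force: [-0.0, -0.2, -0.4]
width: 0.0222
```

```bash
python3 look.py 22 wrist side
python3 - <<'E'
from plan import *
from workcell import get_obs
o=get_obs();P0=o["tool_pos"];R0=Rq(o["tool_rot"])
for a in(.7,.6,.5,.4,.3,.2,.1,.04,0):
    P,R=knob(a,P0[2],over=.003);s,t=rel(P,R,P0,R0);print(round(a,2),s.round(2).tolist(),t.round(2).tolist())
E
```

```text
30.6 [0.4725 0.245  0.2258] [-0.6702  0.6707 -0.2249  0.2245] [ 3.3440e-01  5.6540e-01  1.7222e+00 -3.0000e-04  8.5470e-01 -5.8940e-01] [-0.15  0.44 -0.31] 0.0218
0.7 [0.03, -0.0, 0.4] [0.01, 1.17, -0.0]
0.6 [0.1, -0.0, 0.79] [0.01, 2.32, -0.0]
0.5 [0.21, -0.0, 1.16] [0.01, 3.46, -0.0]
0.4 [0.35, -0.0, 1.53] [0.01, 4.61, -0.0]
0.3 [0.53, -0.0, 1.88] [0.01, 5.75, -0.0]
0.2 [0.75, -0.0, 2.21] [0.01, 6.9, 0.0]
0.1 [0.99, -0.0, 2.52] [0.01, 8.04, 0.0]
0.04 [1.16, -0.0, 2.69] [0.01, 8.73, 0.0]
0 [1.27, -0.0, 2.8] [0.01, 9.19, 0.0]
```

View pics/wrist22.png

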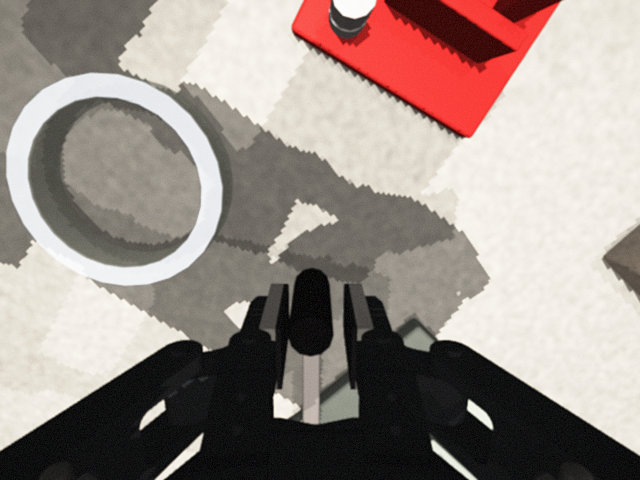

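Emit:
{"name": "carry_out", "arguments": {"motion": [[[0.03, 0, 0.4], [0, 1.17, 0]], [[0.1, 0, 0.79], [0, 2.32, 0]], [[0.21, 0, 1.16], [0, 3.46, 0]], [[0.35, 0, 1.53], [0, 4.61, 0]], [[0.53, 0, 1.88], [0, 5.75, 0]], [[0.75, 0, 2.21], [0, 6.9, 0]], [[0.99, 0, 2.52], [0, 8.04, 0]], [[1.16, 0, 2.69], [0, 8.73, 0]]]}}

```text
clock: 31.6
tool_pos: [0.5493, 0.2881, 0.2257]
tool_rot: [-0.538, 0.538, -0.459, 0.459]
wrist_force: [-0.0, 1.3, 0.6]
width: 0.0219
```

Emit:
{"name": "carry_out", "arguments": {"motion": [[[0.05, 0, 0.03], [0, 0.2, 0]], [[0.1, 0, 0.08], [0, 0.45, 0]], [[0.1, 0, 0.12], [0, 0.45, 0]], [[0.1, 0, 0.15], [0, 0.45, 0]], [[0.1, 0, 0.17], [0, 0.45, 0]], [[0.1, 0, 0.17], [0, 0.45, 0]], [[0.1, 0, 0.17], [0, 0.45, 0]], [[0.1, 0, 0.17], [0, 0.45, 0]]]}}

```text
clock: 32.6
tool_pos: [0.5541, 0.2861, 0.2258]
tool_rot: [-0.528, 0.53, -0.469, 0.468]
wrist_force: [-4.4, -3.6, 1.9]
width: 0.0223
```

```bash
python3 look.py 23 wrist side scene
python3 - <<'E'
from plan import *
for ov in (0,.003,.006):
    P,R=knob(0,.2258,over=ov);move(P,R)
for n,(x0,y0,x1,y1) in(("side",(190,130,310,260)),("scene",(285,120,395,240))):
    im=cv2.resize(cv2.imread(f"pics/{n}23.png")[y0:y1,x0:x1],None,fx=4.4,fy=4.4,interpolation=cv2.INTER_CUBIC);cv2.imwrite(f"pics/{n}23c.png",im)
E
```

```text
32.75 [0.5541 0.2861 0.2258] [-0.5285  0.5304 -0.4691  0.4684] [ 3.5400e-01  6.9830e-01  1.4451e+00 -5.0000e-04  1.0010e+00  2.3280e-01] [-4.69 -2.75  2.75] 0.0216
shift [-0.1, -0.0, -0.11] turn [0.03, -0.01, 0.01]
shift [-0.1, -0.0, -0.01] turn [0.03, -0.01, 0.01]
shift [-0.1, -0.0, 0.09] turn [0.03, -0.01, 0.01]
```

View pics/side23c.png

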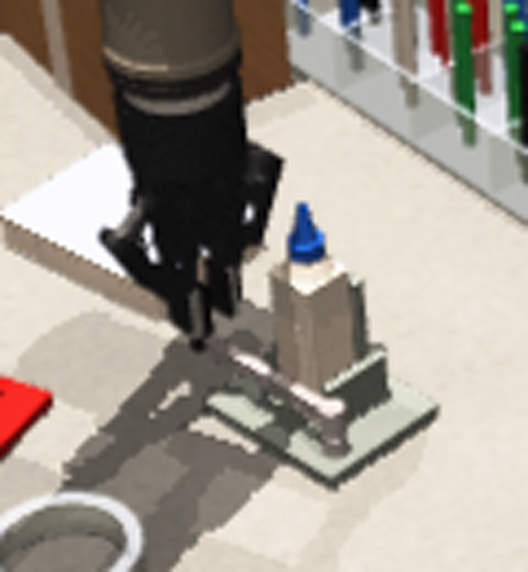

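View pics/wrist23.png

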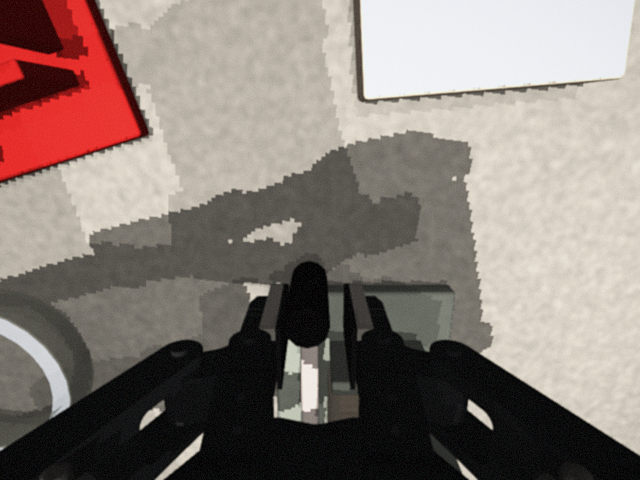

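Emit:
{"name": "carry_out", "arguments": {"motion": [[[0, 0, -0.1], [0, 0, 0]], [[0, 0, -0.1], [0, 0, 0]], [[0, 0, -0.1], [0, 0, 0]], [[0, -0.5, -0.1], [0, 0, 0]], [[0, -1.5, -0.1], [0, 0, 0]], [[0, -2.5, -0.1], [0, 0, 0]], [[0, -3.5, -0.1], [0, 0, 0]], [[-1.5, -4, -0.1], [0, 0, 0]]], "grip": 38}}

```text
clock: 33.75
tool_pos: [0.5475, 0.3291, 0.3495]
tool_rot: [0.529, -0.527, 0.469, -0.471]
wrist_force: [1.2, 0.1, 0.1]
width: 0.0378
```

Emit:
{"name": "carry_out", "arguments": {"motion": [[[-1, -0.2, -1], [0, 0, 0]], [[-2, -0.3, -2], [0, 0, 0]], [[-2.5, -0.3, -3], [0, 0, 0]], [[-2.5, -0.3, -3.5], [0, 0, 0]], [[-2.5, -0.3, -3.5], [0, 0, 0]], [[-2.5, -0.3, -3.5], [0, 0, 0]], [[-2.5, -0.3, -3.5], [0, 0, 0]], [[-2.5, -0.3, -3.5], [0, 0, 0]]]}}

```text
clock: 34.75
tool_pos: [0.4337, 0.3922, 0.3548]
tool_rot: [-0.529, 0.529, -0.469, 0.469]
wrist_force: [-0.7, 0.4, -0.2]
width: 0.0382
```

```bash
python3 look.py 24 wrist side scene
python3 - <<'E'
from plan import *
import pickle
g=d(HY)
for n,(x0,y0,x1,y1) in(("side",(190,130,310,260)),("scene",(285,120,395,240))):
    p=pickle.load(open(f"pics/{n}24.pkl","rb"))
    im=cv2.resize(cv2.imread(f"pics/{n}24.png")[y0:y1,x0:x1],None,fx=4.4,fy=4.4,interpolation=cv2.INTER_CUBIC)
    for a,col in((0,(0,0,255)),(.08,(0,255,0))):
        k=HG+.118*d(HY+np.pi/2+a)
        ab=(proj([k+.079*Z,k+.033*Z],p)-[x0-.4,y0-.4])*4.4;cv2.line(im,tuple(map(int,ab[0])),tuple(map(int,ab[1])),col,1)
    cv2.imwrite(f"pics/{n}24c.png",im)
p=pickle.load(open("pics/wrist24.pkl","rb"));print(proj([HG+.118*d(HY+np.pi/2+a)+.079*Z for a in(0,.08)]+[HG+.045*Z],p).round(1).tolist())
E
```

```text
34.9 [0.4334 0.3923 0.3547] [-0.529   0.5294 -0.469   0.469 ] [ 6.0470e-01  4.9210e-01  1.4297e+00 -2.0000e-04  1.2203e+00  4.8440e-01] [-0.05  0.02  0.31] 0.0381
[[455.5, 381.3], [442.7, 381.7], [429.6, 466.0]]
```

View pics/side24c.png

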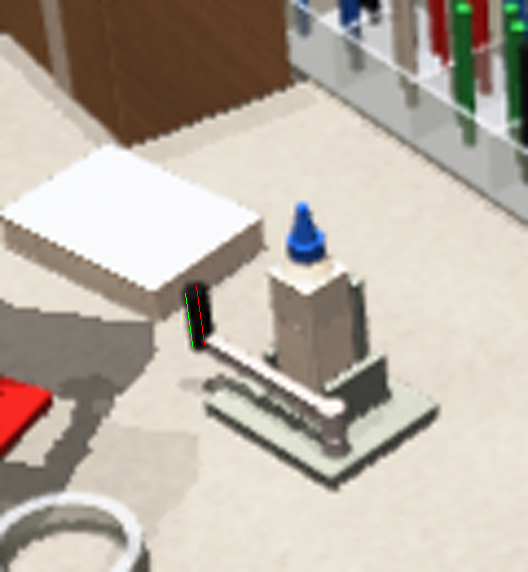

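View pics/wrist24.png

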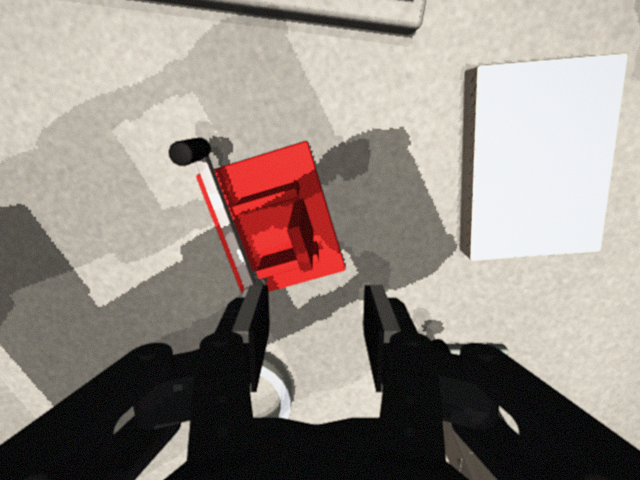

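View pics/scene24c.png

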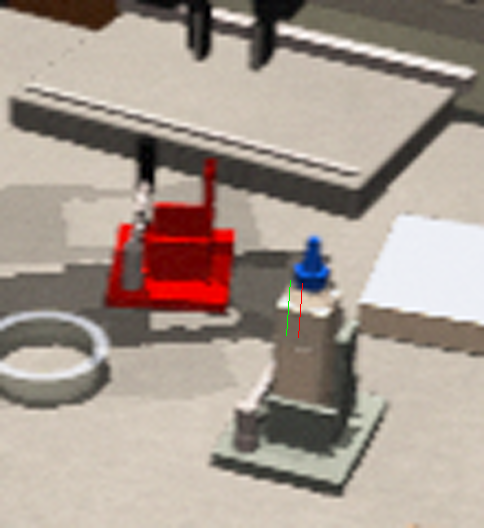

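Run:
```python
from plan import *
from workcell import get_obs
o=get_obs();R0=Rq(o["tool_rot"])
move(np.array([.50,.10,.40]),R0)
```

```text
shift [9.94, -1.51, 1.03] turn [0.0, 0.0, 0.0]
```

Emit:
{"name": "carry_out", "arguments": {"motion": [[[1, -0.6, 0], [0, 0, 0]], [[2.5, -1.2, 0], [0, 0, 0]], [[4.2, -1.5, 0.1], [0, 0, 0]], [[6, -1.5, 0.4], [0, 0, 0]], [[7.7, -1.5, 0.7], [0, 0, 0]], [[9.2, -1.5, 0.9], [0, 0, 0]], [[9.9, -1.5, 1], [0, 0, 0]], [[9.9, -1.5, 1], [0, 0, 0]]]}}

```text
clock: 35.9
tool_pos: [0.4991, 0.0999, 0.3999]
tool_rot: [-0.528, 0.529, -0.47, 0.47]
wrist_force: [0.2, 0.4, -0.4]
width: 0.0381
```

```bash
sleep 0; python3 look.py 25 wrist side
python3 - <<'E'
from plan import *
import pickle
p=pickle.load(open("pics/wrist25.pkl","rb"))
im=cv2.imread("pics/wrist25.png")
for a,c in((0,(0,0,255)),(.08,(0,255,0))):
    u=proj([HG+.118*d(HY+np.pi/2+a)+.079*Z,HG+.045*Z],p);print(u.round(1).tolist());cv2.line(im,tuple(map(int,u[0])),tuple(map(int,u[1])),c,1)
cv2.imwrite("pics/wrist25o.png",im)
E
```

```text
36.0 [0.4986 0.1015 0.3999] [-0.5291  0.5292 -0.4691  0.4689] [ 5.0100e-02  3.1660e-01  1.5753e+00  1.0000e-04  1.2500e+00 -7.0300e-02] [-0.29  0.12  0.13] 0.0377
[[432.0, -63.7], [407.9, 127.3]]
[[417.1, -63.0], [407.9, 127.3]]
```

View pics/wrist25o.png

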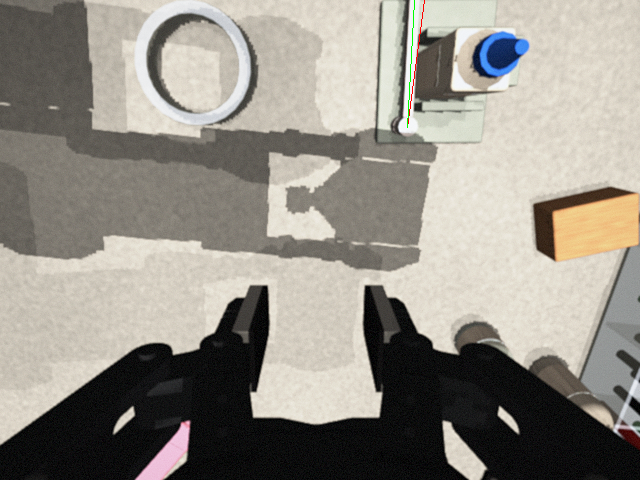

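Run:
```python
from plan import *
import pickle
p=pickle.load(open("pics/wrist25.pkl","rb"))
im=cv2.resize(cv2.imread("pics/wrist25.png")[0:150,360:540],None,fx=4.4,fy=4,interpolation=cv2.INTER_CUBIC)
for a,c in((0,(0,0,255)),(.08,(0,255,0))):
    u=(proj([HG+.118*d(HY+np.pi/2+a)+.045*Z,HG+.045*Z],p)-[359.6,-.4])*[4.4,4];cv2.line(im,tuple(map(int,u[0])),tuple(map(int,u[1])),c,1)
cv2.imwrite("pics/w25c.png",im)
```

```text
(no output)
```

View pics/w25c.png

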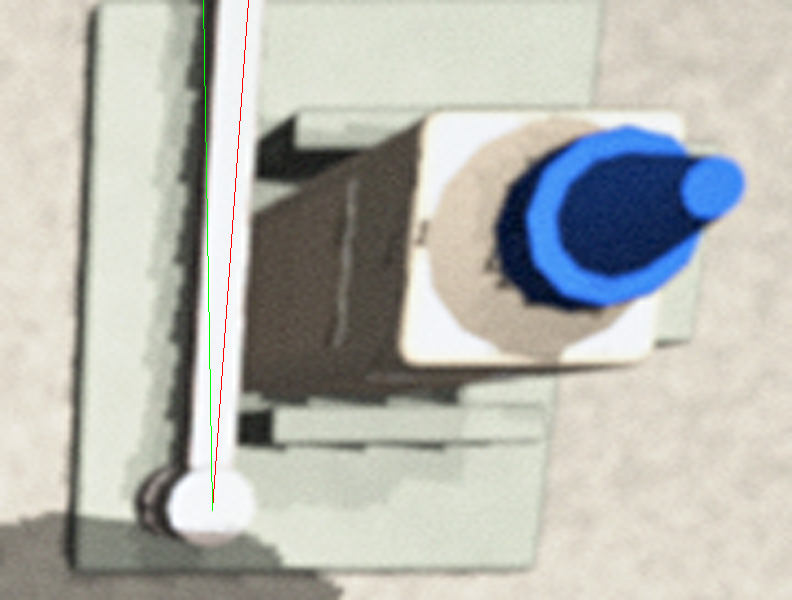

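Run:
```python
from workcell import *
print(finish_job()); o=get_obs();print(o["clock"],o["wrist_force"].round(2))
```

```text
the job is handed in; nothing more can be done
None
the job is handed in; nothing more can be done
```

The job is handed in at about 36 s on the clock, out of 66 s allowed. The hand-in gave no verdict.

- **Rest:** I picked up the bottle with the tool leaning. I leaned it on the sloping rest until wrist forces showed it against both rail and foot plate, then let go. By my fit the base was about 1 mm from the seat, and it stayed put after release.
- **Bay:** I took the bottle again nearer the shoulder and stood it upright in the bay. The estimate before release put the base within about 1 mm sideways and 2 mm in height of the bay floor. After I let go it stood upright and central between the cheeks.
- **Lever:** I swung it shut with the fingers either side of the knob. It stopped against about 5 N, against 0.5 N to move it. I then backed the gripper clear; it touched nothing.

**Last checks:** the overhead wrist picture put the lever at about 0.02 rad, which is inside the fit error and well under 0.08, and the side view agreed. The bottle was still upright. The pictures gave no sign that the other goods or the red and pink look-alikes had moved, but I did not measure their positions.

**Disagreement:** overlays in the fixed scene and side cameras sat 1–2 pixels (roughly 2–4 mm) off the wrist camera's fit. I put this down to their calibration and relied on the wrist camera and contact forces.

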